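# Make up two repair kits from the bench stock

## Task

Make up the two repair kits in the grey trays. The tray with two compartments gets the large capacitor and the square heatsink; the tray with three compartments gets the small capacitor, the narrow heatsink and the transformer. Stand each part upright, as it stands now, flat on the floor of a compartment of its own (any one in the right tray), let go of everything, and leave the ring coil, the reel and the circuit board where they are.

Things in the scene. Friction and masses are not known exactly. Their poses are not given: they have to be found in the camera images.
- tray_two: Grey plastic tray with TWO square compartments in a row, 164 x 84 mm outside. Pale walls and dividers 4 mm thick, tops 10 mm above the table; floor 3 mm thick; compartments 76 x 76 mm inside. Fixed. Origin: centre of the underside, on the table; x along its length, y across, z up. Compartment centres at x = -40 and +40 mm, y = 0. Left or right of the mat, length about along world x.
- tray_three: Grey plastic tray with THREE square compartments in a row, 244 x 84 mm outside. Pale walls and dividers 4 mm thick, tops 10 mm above the table; floor 3 mm thick; compartments 76 x 76 mm inside. Fixed. Origin: centre of the underside, on the table; x along its length, y across, z up. Compartment centres at x = -80, 0 and +80 mm, y = 0. Left or right of the mat, length about along world x.
- cap_large: Large can capacitor: upright black cylinder 40 mm in diameter, 45 mm high, aluminium disc with a cross on top, about 75 g. Upright on the blue 4 mm mat, any yaw. Origin: centre of the underside; z up. 
- cap_small: Small can capacitor: upright black cylinder 25 mm in diameter, 38 mm high, aluminium disc with a cross on top, about 28 g. Upright on the blue 4 mm mat, any yaw. Origin: centre of the underside; z up. 
- sink_square: Square aluminium heatsink, 40 x 40 mm, 36 mm high: 7 mm base plate with six upright fins 3 mm thick, which run along x and stand side by side along y. The outermost fins are flush with the base, so it can be gripped across y (40 mm, full flat faces) or across the fin ends (x, 40 mm). About 85 g. Upright on the blue 4 mm mat, any yaw. Origin: centre of the underside; z up. 
- sink_narrow: Narrow aluminium heatsink, 52 mm long (x) x 22 mm wide (y), 38 mm high: 7 mm base plate with four upright fins 3 mm thick that run along x. Grip it across y (22 mm, full flat faces). About 60 g. Upright on the blue 4 mm mat, any yaw. Origin: centre of the underside; z up. 
- transformer: Small transformer: dark steel core 46 mm long (x), 18 mm wide (y), 38 mm high, copper winding 30 mm (x) x 40 mm (y) round its middle under a white flange (from above: dark bar over a white square), on a black 44 x 40 x 4 mm foot. Grip it across x by the core's flat end faces (46 mm apart, each 18 mm wide). About 200 g. Upright on the blue 4 mm mat, any yaw. Origin: centre of the underside; z up. 
- coil: Ring coil of copper, 47 mm outside diameter, 22 mm high, with a hole in the middle, on the mat. Not part of either kit: it stays where it is. Origin: centre of the underside; z up. 
- reel: Small white reel, 54 mm in diameter, 32 mm high, steel-coloured between its flanges, standing on its flange on the mat. Not part of either kit: it stays where it is. Origin: centre of the underside; z up. 
- board: Green circuit board, 70 x 50 mm, 3 mm thick, parts on it up to 11 mm high, flat on the mat. Not part of either kit: it stays where it is. Origin: centre of the underside; z up. 

How it is judged:
By the outcome, as a careful person would: the job done as asked, in the order asked, and still so for the second after the job is handed in, with the robot touching nothing.
It also fails if it takes over 120 s, if anything falls off the work surface, if the arm or the gripper's body presses on something with over 40 N, if the wrist force passes 120 N, or if a joint passes its speed limit or range.

## Robot

A 6-joint arm with a two-finger parallel gripper is mounted at the origin on the work surface. World frame = base frame: x ahead of the robot, y to its left, z up, the work surface at z = 0. Lengths are in m, angles in rad, forces in N, time in s.
With the tool pointing down it reaches from about 0.25 to 0.725 m from the base axis. Payload 4 kg.
Tool frame: the origin (TCP) lies at the very end of the fingers, on their centre line; the grasp point (between the pads) lies 19 mm behind it (bot.pinch_z is the distance from the TCP to the grasp point, in m); z points along the fingers, x is the direction in which the jaws open and shut, and the axes are right-handed (so a half turn about z gives the same grasp; the last joint's range is limited). The gripper opens to 85 mm and grips with 20 to 120 N. Pads are 22 mm wide; open, the fingers measure 114 mm over their backs; the gripper's body (76 mm by 85 mm) begins 54 mm behind the grasp point. The pads swing forward as they close: fully open they stand 13 mm farther back than shut.
Start: joints at [1.342, 0.241, 0.005, 1.335, 0, 1.571], TCP at [0.113, 0.487, 0.231] pointing down, gripper open.
Joint ranges: [-2.72, 2.72], [-1.05, 1.87], [-1.09, 1.28], [-1.99, 2.15], [-1.42, 1.44], [-3.14, 3.14]. Speed limits (rad/s): [2.79, 2.79, 3.14, 3.14, 3.14, 3.14].

## Interface

Orientations are given as a unit quaternion [x, y, z, w].
In Python, from workcell import bot gives the robot as it stands. The module is installed in compiled form; this text tells all that it offers.
- The arm moves only by the shell command python3 -m inch 'ROWS'. ROWS is JSON, a list of rows, each a list of 7 numbers: the shift along the tool's x, y, z scaled (see below), then the turn, a rotation vector about the tool's x, y, z scaled (see below), then the gripper command: -1 is fully open, 1 is shut, values between are in proportion. In form: [[x, y, z, wx, wy, wz, gripper], ...]. A call has exactly 8 rows; each row shifts and turns the commanded pose from where the row before left it, along the tool's axes as they then stand; what a row does not reach is not made up. The controller multiplies each number of a shift by 2.5 cm and each number of a turn by 180 degrees. A row lasts 1/10 s, in which the tool goes at most 50 mm and 8.59 degrees, less where a joint would pass 70% of its speed; a pose out of reach is approached as far as the arm can. A call with a number of a shift or a turn outside -1 to 1 is refused whole. A call with a gripper value outside its range is refused whole. The fingers move at their own pace and stop on an object; the grip force is fixed at half the most. Time passes only in rows, so rows that do not move let the fingers close, or fill a call up. It gives the time, the measured TCP pose, the force and the opening at its end, in the units of the state.
- bot.get_obs(): the state, without advancing time (a new reading comes with each control period).
- bot.camera(name): name is "scene" or "side" or "wrist"; returns (picture, depth): 480x640x3 uint8, blue, green, red; 480x640 float32, m along the optical axis (not along the pixel's ray), 0 where there is no reading.
- bot.get_calibration(name): a dict with "vfov" (degrees; the focal length in pixels is half the picture's height over the tangent of half this angle, whatever the lens; pixels are square), "cx", "cy" (the principal point, pixels), "R" (3x3) and "t" (3): a world point X has camera coordinates R X + t. Camera axes: x right, y down, z forward; pixel columns grow to the right and rows downward; lengths in m; the calibration is good to about 2 mm. A picture is of the moment at which its call begins: read the wrist's pose just before it. get_calibration takes no time and is no camera call; for the wrist camera it gives the pose at the moment of the call.
- bot.job_done(): hands the job in, once; it reports no verdict.
The state is a dict: "clock": time; "joint_pos": joint angles; "joint_vel": joint speeds; "tau": joint torques, N m; "eef_pos": TCP position; "tool_rot": TCP orientation; "ft_force": force on the tool from outside, world axes, zero at the start; "ft_torque": the same for the moment, N m; "grip_width": finger opening in m.
Only numpy, scipy, OpenCV 4.12 (cv2) and the standard library are available. Lean on these libraries where they do the work, as an engineer would, in place of code of your own. Each camera call takes 0.05 s, during which the arm holds its last target.

## Working session

There is one attempt and no reset: what is moved stays moved. The work goes in short steps, Python scripts to look and compute and a shell command to move; the robot and the scene stay as the last step left them, time stands still between calls to the robot, and variables do not carry over. Pictures are saved under pics/ and viewed, and the job is handed in when it is done.

```bash
ls; mkdir -p pics
python3 - <<'E'
from workcell import bot
import cv2,numpy as np
print(bot.get_obs()); print(bot.pinch_z)
for n in ("scene","side","wrist"):
    c=bot.get_calibration(n); print(n,c)
    p,d=bot.camera(n); cv2.imwrite(f"pics/{n}0.png",p); np.savez(f"pics/{n}0.npz",p=p,d=d,R=c["R"],t=c["t"],f=240/np.tan(np.radians(c["vfov"]/2)),c=[c["cx"],c["cy"]])
E
```

```text
pics
{'clock': 0.0, 'joint_pos': array([ 1.34200041e+00,  2.41403132e-01,  3.69573345e-03,  1.33521902e+00,
       -5.78884806e-07,  1.57079764e+00]), 'joint_vel': array([-2.77367452e-04,  1.29597451e-03,  6.91496319e-05, -8.58739770e-05,
        5.03978809e-04, -1.69473699e-03]), 'tau': array([-2.19256167e-04, -3.72319686e+01,  2.52408117e+01,  1.69163133e-02,
       -6.37973744e-05,  1.26934463e-07]), 'eef_pos': array([0.11325434, 0.48633311, 0.23040702]), 'tool_rot': array([ 7.83200127e-01,  6.21768789e-01, -8.33964266e-04,  6.62440900e-04]), 'ft_force': array([-3.22800175e-01, -2.55789124e-04, -4.41306122e-01]), 'ft_torque': array([-0.05373044,  0.02700048, -0.06086967]), 'grip_width': 0.08524007592011487}
0.0187
scene {'vfov': 52.66549551839671, 'cx': 322.6275531829212, 'cy': 242.7498957905694, 'R': array([[-0.57169205,  0.82034247,  0.01436761],
       [ 0.64825081,  0.46235799, -0.60497601],
       [-0.50293049, -0.33654616, -0.79611406]]), 't': array([ 0.31272199, -0.32391951,  1.34193226])}
side {'vfov': 44.75367115752054, 'cx': 315.07015142860797, 'cy': 240.48209670382903, 'R': array([[ 0.76406141, -0.64509463, -0.00794214],
       [-0.35742765, -0.41303084, -0.8376461 ],
       [ 0.53708065,  0.64285181, -0.54615559]]), 't': array([-0.40220521,  0.242778  ,  0.66686697])}
wrist {'vfov': 70.64424607176767, 'cx': 316.630674480807, 'cy': 235.4655090696288, 'R': array([[ 2.26429610e-01,  9.74027525e-01, -1.10269987e-04],
       [ 9.23306001e-01, -2.14602452e-01,  3.18515018e-01],
       [ 3.10218730e-01, -7.22230441e-02, -9.47917808e-01]]), 't': array([-0.49990054, -0.04162234,  0.38043424])}
```

View pics/scene0.png

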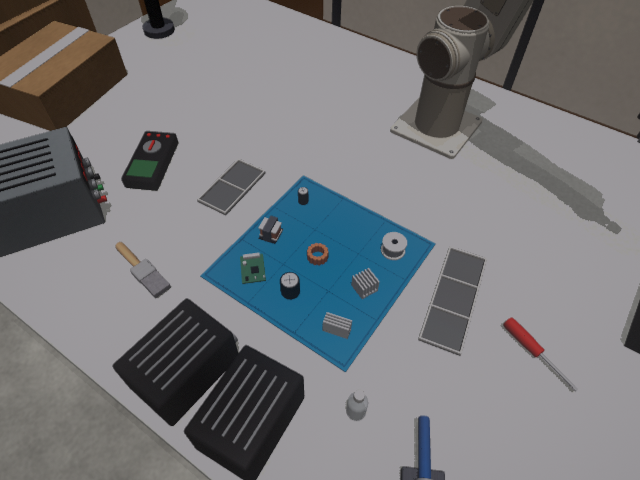

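View pics/side0.png

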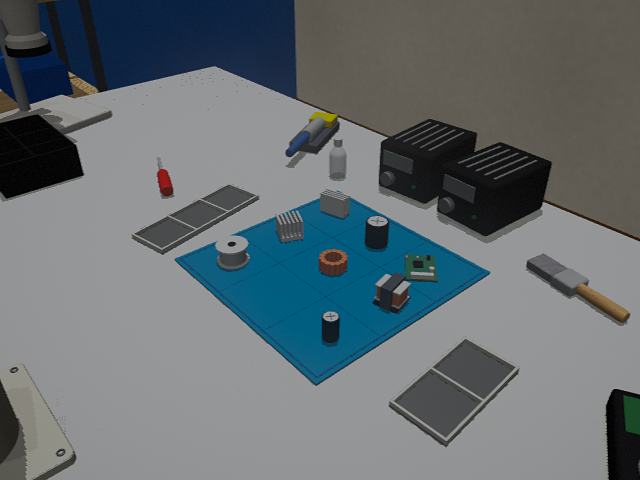

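View pics/wrist0.png

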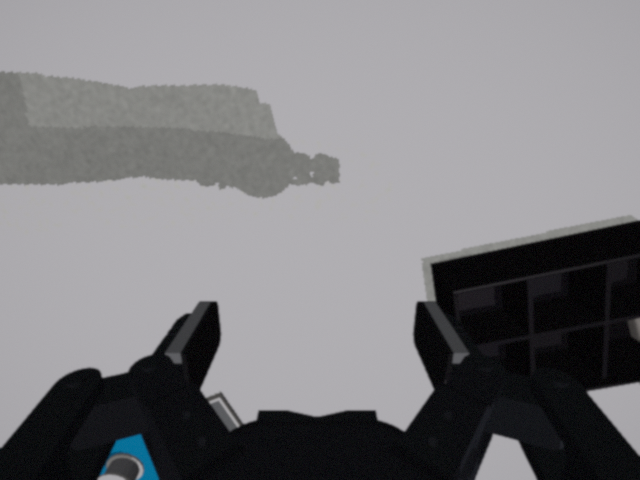

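```bash
cat > h.py <<'E'
import numpy as np,cv2
def load(n):
    z=np.load(f"pics/{n}.npz"); return {k:z[k] for k in z.files}
def cloud(s):
    d=s["d"]; v,u=np.indices(d.shape); f=s["f"];cx,cy=s["c"]
    P=np.stack([(u-cx)/f*d,(v-cy)/f*d,d],-1)
    return (P-s["t"])@s["R"]     # R^T (P-t)
def ray(s,uv,z):
    uv=np.asarray(uv,float).reshape(-1,2); f=s["f"];cx,cy=s["c"]
    r=np.c_[(uv-[cx,cy])/f,np.ones(len(uv))]@s["R"]; o=-s["R"].T@s["t"]
    return (o+r*((z-o[2])/r[:,2])[:,None])[:,:2]
def snap(bot,name,save):
    c=bot.get_calibration(name); p,d=bot.camera(name); cv2.imwrite(f"pics/{save}.png",p)
    np.savez(f"pics/{save}.npz",p=p,d=d,R=c["R"],t=c["t"],f=240/np.tan(np.radians(c["vfov"]/2)),c=[c["cx"],c["cy"]])
E
python3 - <<'E'
from h import *
for n in("scene0","side0"):
    s=load(n);W=cloud(s);p=s["p"].astype(int)
    hsv=cv2.cvtColor(s["p"],cv2.COLOR_BGR2HSV)
    blue=cv2.inRange(hsv,(95,120,60),(112,255,255))
    m=cv2.morphologyEx(blue,cv2.MORPH_OPEN,np.ones((3,3)))
    k,l,st,ce=cv2.connectedComponentsWithStats(m);
    i=1+np.argmax(st[1:,4]); c=max(cv2.findContours((l==i).astype(np.uint8),0,1)[0],key=cv2.contourArea)
    h=cv2.convexHull(c); q=cv2.approxPolyDP(h,8,True).reshape(-1,2)
    print(n,"mat",q.tolist(),ray(s,q,.004).round(3).tolist())
    fill=np.zeros(blue.shape,np.uint8);cv2.fillConvexPoly(fill,h,1)
    ok=(s["d"]>0)
    zz=W[...,2][(m>0)&(fill>0)&ok];print("mat z",np.percentile(zz,[5,50,95]).round(4))
    up=((W[...,2]>.012)&ok&(fill>0)).astype(np.uint8)
    k,l,st,ce=cv2.connectedComponentsWithStats(up)
    for j in range(1,k):
        if st[j,4]<40: continue
        P=W[l==j]; zt=np.percentile(P[:,2],97); T=P[P[:,2]>zt-.006]
        print(ce[j].round(0),st[j,4],"ztop",zt.round(4),"top c",((T[:,:2].min(0)+T[:,:2].max(0))/2).round(4),"mean",T[:,:2].mean(0).round(4),"ext",np.ptp(T[:,:2],axis=0).round(3),len(T))
E
```

```text
scene0 mat [[301, 177], [433, 243], [346, 370], [202, 277]] [[0.38, -0.182], [0.375, 0.182], [0.737, 0.186], [0.741, -0.176]]
mat z [0.001  0.0036 0.0063]
[303. 194.] 145 ztop 0.0441 top c [ 0.4433 -0.1298] mean [ 0.4441 -0.1297] ext [0.025 0.022] 69
[270. 227.] 416 ztop 0.0435 top c [ 0.5657 -0.1295] mean [ 0.566  -0.1292] ext [0.048 0.045] 173
[394. 243.] 471 ztop 0.0382 top c [0.4449 0.1166] mean [0.4447 0.1173] ext [0.056 0.054] 391
[317. 253.] 295 ztop 0.0279 top c [ 0.5558 -0.0077] mean [ 0.5571 -0.008 ] ext [0.047 0.045] 198
[251. 255.] 64 ztop 0.017 top c [ 0.6415 -0.1248] mean [ 0.6419 -0.124 ] ext [0.028 0.027] 64
[365. 282.] 506 ztop 0.0418 top c [0.5651 0.1179] mean [0.5648 0.1172] ext [0.053 0.052] 243
[289. 284.] 437 ztop 0.0512 top c [ 0.662  -0.0025] mean [ 0.6618 -0.0029] ext [0.041 0.038] 258
[337. 324.] 481 ztop 0.0435 top c [0.6782 0.1246] mean [0.6792 0.1245] ext [0.035 0.056] 267
side0 mat [[488, 273], [314, 383], [175, 258], [316, 199], [353, 199]] [[0.736, -0.185], [0.37, -0.183], [0.373, 0.185], [0.685, 0.185], [0.74, 0.137]]
mat z [0.0035 0.0051 0.0068]
[336. 205.] 368 ztop 0.0414 top c [0.6778 0.1105] mean [0.6749 0.1039] ext [0.031 0.033] 60
[290. 225.] 609 ztop 0.0422 top c [0.5637 0.1128] mean [0.5635 0.1123] ext [0.052 0.049] 216
[377. 231.] 645 ztop 0.0517 top c [ 0.6596 -0.0064] mean [ 0.658  -0.0081] ext [0.04  0.041] 262
[232. 249.] 746 ztop 0.0385 top c [0.4444 0.1143] mean [0.4432 0.1127] ext [0.054 0.053] 506
[333. 260.] 530 ztop 0.0282 top c [ 0.5549 -0.0113] mean [ 0.5545 -0.0127] ext [0.048 0.047] 316
[393. 290.] 921 ztop 0.0441 top c [ 0.5649 -0.1335] mean [ 0.5635 -0.1353] ext [0.049 0.047] 367
[422. 274.] 115 ztop 0.0177 top c [ 0.64   -0.1269] mean [ 0.6405 -0.127 ] ext [0.029 0.029] 115
[331. 325.] 466 ztop 0.0448 top c [ 0.4424 -0.1328] mean [ 0.4411 -0.1345] ext [0.026 0.025] 199
```

Run:
```python
import cv2
p=cv2.imread("pics/scene0.png")[150:360,180:500]; cv2.imwrite("pics/s_crop.png",cv2.resize(p,None,fx=2.5,fy=2.5,interpolation=cv2.INTER_CUBIC))
p=cv2.imread("pics/side0.png")[170:450,120:530]; cv2.imwrite("pics/d_crop.png",cv2.resize(p,None,fx=1.9,fy=1.9,interpolation=cv2.INTER_CUBIC))
```

```text
(no output)
```

View pics/s_crop.png

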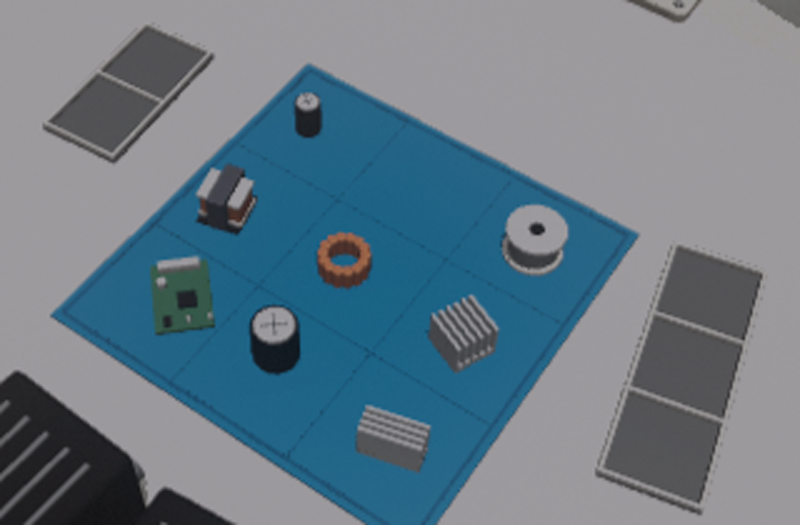

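View pics/d_crop.png

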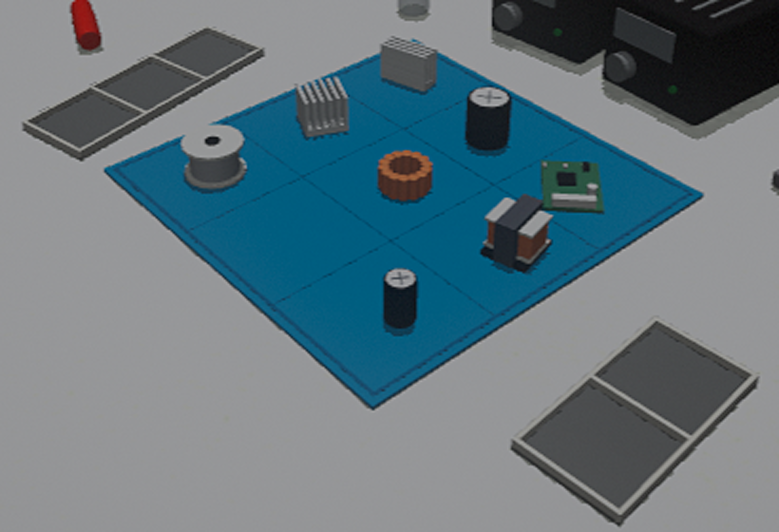

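Run:
```python
from h import *
for n in("scene0","side0"):
    s=load(n);W=cloud(s);p=s["p"].astype(int);g=cv2.cvtColor(s["p"],cv2.COLOR_BGR2GRAY)
    hsv=cv2.cvtColor(s["p"],cv2.COLOR_BGR2HSV)
    print(n)
    gr=((g<115)&(g>40)&(hsv[...,1]<50)).astype(np.uint8)
    k,l,st,ce=cv2.connectedComponentsWithStats(gr,connectivity=4)
    for j in range(1,k):
        if not 500<st[j,4]<8000: continue
        c=cv2.findContours((l==j).astype(np.uint8),0,1)[0][0].reshape(-1,2)
        xy=ray(s,c,.0065)
        if abs(xy[:,1]).max()>.5: continue
        r=cv2.minAreaRect((xy*1000).astype(np.float32)); print(" tray comp",ce[j].round(),np.round(r[0],1),np.round(r[1],1),round(r[2],1))
    for nm,c0,zt in(("sq",(.5645,.1155),.040),("nar",(.678,.123),.042),("tr",(.5655,-.1315),.042),("board",(.65,-.12),.007)):
        ok=(np.hypot(W[...,0]-c0[0],W[...,1]-c0[1])<.045)&(s["d"]>0)
        if nm=="board": ok&=(hsv[...,0]>45)&(hsv[...,0]<85)&(hsv[...,1]>60)
        elif nm=="tr": ok&=(W[...,2]>.035)&(g<90)
        else: ok&=W[...,2]>.033
        v,u=np.nonzero(ok); xy=ray(s,np.c_[u,v],zt)
        r=cv2.minAreaRect((xy*1000).astype(np.float32)); print(nm,len(u),np.round(r[0],1),np.round(r[1],1),round(r[2],1))
```

```text
scene0
 tray comp [241. 174.] [ 460.8 -306.8] [76. 75.] 4.5
 tray comp [221. 195.] [ 540.5 -301. ] [75.7 76.2] 3.8
 tray comp [464. 266.] [394.5 265.3] [75.9 76.7] 11.7
 tray comp [154. 283.] [ 808.2 -256.3] [91.9 43.7] 78.6
 tray comp [455. 296.] [473.  281.6] [76.1 76.8] 11.8
 tray comp [445. 328.] [551.7 298. ] [76.2 76.9] 11.8
 tray comp [122. 422.] [1050.4  -64.1] [ 60.1 342.7] 0.0
 tray comp [ 28. 456.] [1150.9 -171.7] [107.4  93.1] 35.0
 tray comp [ 79. 469.] [1124.5  -77.8] [42.9 83. ] 35.0
sq 298 [566.5 117.9] [43.  43.4] 66.2
nar 343 [680.9 125.3] [27.  52.1] 14.9
tr 147 [ 567.3 -128.9] [50.2 18.5] 15.7
board 347 [ 659.5 -105.8] [58.  48.1] 45.8
side0
 tray comp [311. 140.] [858.7 413.3] [307.7  83.6] 30.0
 tray comp [228. 197.] [557.2 303.8] [76.5 77.1] 11.5
 tray comp [195. 229.] [474.6 276.3] [253.8  91.6] 12.0
 tray comp [198. 213.] [478.2 286.9] [76.7 76.6] 11.9
 tray comp [489. 226.] [ 866.2 -108.3] [107.1 201.4] 52.4
 tray comp [164. 232.] [399.3 270.3] [77.2 76.7] 12.0
 tray comp [559. 280.] [ 802.3 -297.4] [185.  62.] 78.3
 tray comp [474. 368.] [ 546.1 -298.9] [77.2 77. ] 4.4
 tray comp [438. 402.] [ 465.7 -305. ] [77.2 76.6] 4.3
 tray comp [448. 416.] [ 486.3 -339.4] [ 78.8 184.7] 67.1
 tray comp [ 15. 459.] [ 45.1 -37.8] [95.6 27.5] 74.2
sq 279 [562.  111.6] [53.4 42.5] 66.3
nar 299 [673.9 117.6] [38.8 61.4] 15.1
tr 324 [ 563.5 -140.7] [55.  39.7] 5.2
board 393 [ 659.5 -107.4] [65.8 48.6] 44.4
```

Run:
```python
from h import *
s=load("scene0")
p=cv2.imread("pics/scene0.png")
a=cv2.resize(p[262:302,342:392],None,fx=8,fy=8,interpolation=cv2.INTER_CUBIC)
b=cv2.resize(p[210:250,246:296],None,fx=8,fy=8,interpolation=cv2.INTER_CUBIC)
cv2.imwrite("pics/zz.png",np.hstack([a,b]))
# world direction per pixel motion
o=ray(s,[[366,280]],.04)
for d in((10,0),(0,10),(10,10),(10,-10)):
    v=ray(s,[[366+d[0],280+d[1]]],.04)-o; print(d,(v*1000).round(1),np.degrees(np.arctan2(v[0,1],v[0,0])).round(0))
```

```text
(10, 0) [[-11.8  16.6]] 125.0
(0, 10) [[20.2 12.5]] 32.0
(10, 10) [[ 8.6 28.9]] 73.0
(10, -10) [[-32.8   3.9]] 173.0
```

View pics/zz.png

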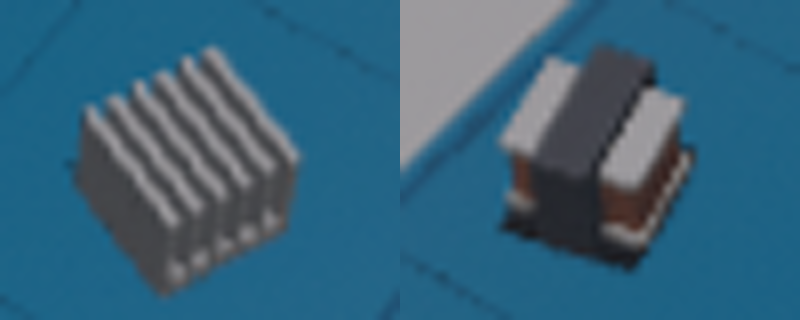

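```bash
python3 -m inch '[[-0.545,0.99,0,0,0,0,-1],[-0.545,0.99,0,0,0,0,-1],[-0.545,0.99,0,0,0,0,-1],[-0.545,0.99,0,0,0,0,-1],[-0.545,0.99,0,0,0,0,-1],[-0.545,0.99,0,0,0,0,-1],[-0.545,0.99,0,0,0,0,-1],[-0.545,0.99,0,0,0,0,-1]]'; python3 -c "
from workcell import bot
o=bot.get_obs();print(o['joint_pos'],o['clock'],o['ft_force'])"
```

```text
clock: 0.95
eef_pos: [0.2821, 0.3349, 0.2311]
tool_rot: [0.783, 0.622, -0.0, 0.0]
ft_force: [-0.8, 1.4, 0.1]
grip_width: 0.085
[ 8.70711521e-01  1.18217232e-01 -1.46208954e-01  1.30685512e+00
 -1.35623934e-05  1.09942431e+00] 0.95 [-0.76892934  1.36891832  0.14562648]
```

```bash
python3 -m inch '[[-0.545,0.99,0,0,0,0,-1],[-0.545,0.99,0,0,0,0,-1],[-0.545,0.99,0,0,0,0,-1],[-0.545,0.99,0,0,0,0,-1],[-0.545,0.99,0,0,0,0,-1],[-0.545,0.99,0,0,0,0,-1],[-0.545,0.99,0,0,0,0,-1],[-0.545,0.99,0,0,0,0,-1]]';python3 -m inch '[[-0.545,0.99,0,0,0,0,-1],[-0.545,0.99,0,0,0,0,-1],[-0.545,0.99,0,0,0,0,-1],[-0.545,0.99,0,0,0,0,-1],[-0.545,0.99,0,0,0,0,-1],[-0.545,0.99,0,0,0,0,-1],[-0.545,0.99,0,0,0,0,-1],[-0.545,0.99,0,0,0,0,-1]]';python3 -m inch '[[-0.545,0.99,0,0,0,0,-1],[-0.545,0.99,0,0,0,0,-1],[0,0,0,0,0,0,-1],[0,0,0,0,0,0,-1],[0,0,0,0,0,0,-1],[0,0,0,0,0,0,-1],[0,0,0,0,0,0,-1],[0,0,0,0,0,0,-1]]'
cat > st.py <<'E'
import sys,numpy as np
from workcell import bot
o=bot.get_obs(); q=o["tool_rot"]; psi=2*np.arctan2(q[1],q[0]); p=o["eef_pos"]
print("clk %.2f"%o["clock"],"tcp",(p*1000).round(1),"psi %.1f"%np.degrees(psi),"F",o["ft_force"].round(1),"w %.1f"%(o["grip_width"]*1000),"q",o["joint_pos"].round(2))
# args: x y z(mm) -> tool shift units in current heading ; optional psi target (applied before shift)
if len(sys.argv)>1:
    X,Y,Z=map(float,sys.argv[1:4])
    if len(sys.argv)>4:
        t=np.radians(float(sys.argv[4])); print("turn units total wz %.3f"%(-(np.degrees(t-psi))/180)); psi=t
    dx,dy,dz=X-p[0]*1000,Y-p[1]*1000,Z-p[2]*1000
    c,s=np.cos(psi),np.sin(psi)
    print("shift mm tool x %.1f y %.1f z %.1f | units x %.3f y %.3f z %.3f"%(dx*c+dy*s,dx*s-dy*c,-dz,(dx*c+dy*s)/25,(dx*s-dy*c)/25,-dz/25))
E
python3 st.py 661 -4.5 120
python3 - <<'E'
from h import *
from workcell import bot
snap(bot,"wrist","w1")
E
```

```text
clock: 1.75
eef_pos: [0.4502, 0.1838, 0.231]
tool_rot: [0.783, 0.622, -0.0, -0.0]
ft_force: [0.9, 0.2, 0.4]
grip_width: 0.0855
clock: 2.55
eef_pos: [0.6183, 0.0329, 0.2307]
tool_rot: [0.783, 0.622, -0.0, -0.0]
ft_force: [0.2, 0.6, -0.7]
grip_width: 0.0855
clock: 3.35
eef_pos: [0.6595, -0.0034, 0.2318]
tool_rot: [0.783, 0.622, 0.0, 0.0]
ft_force: [0.6, 1.1, 0.4]
grip_width: 0.0851
clk 3.35 tcp [659.5  -3.4 231.8] psi 76.9 F [0.6 1.1 0.4] w 85.1 q [-0.01  0.57  0.51  1.5   0.    0.22]
shift mm tool x -0.7 y 1.7 z 111.8 | units x -0.030 y 0.067 z 4.472
```

View pics/w1.png

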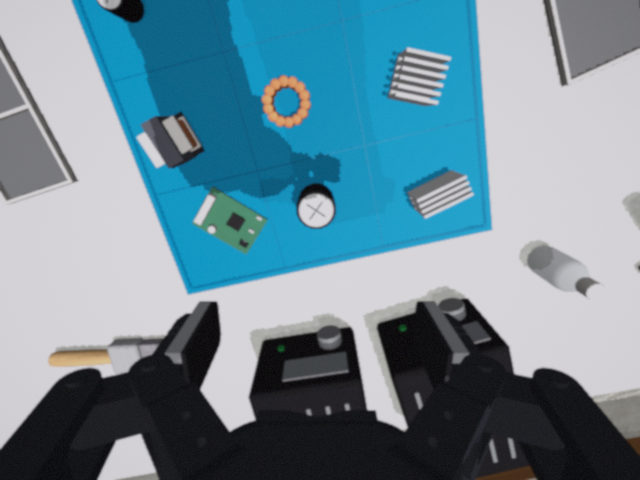

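Run:
```python
from h import *
s=load("w1");p=s["p"];hsv=cv2.cvtColor(p,cv2.COLOR_BGR2HSV);W=cloud(s)
def rect(nm,m,box,zt):
    x0,y0,x1,y1=box; mm=np.zeros(m.shape,np.uint8); mm[y0:y1,x0:x1]=m[y0:y1,x0:x1]
    mm=cv2.morphologyEx(mm,cv2.MORPH_CLOSE,np.ones((9,9)) if 'sink' in nm else np.ones((3,3)))
    k,l,st,ce=cv2.connectedComponentsWithStats(mm); i=1+np.argmax(st[1:,4]); v,u=np.nonzero(l==i)
    r=cv2.minAreaRect((ray(s,np.c_[u,v],zt)*1000).astype(np.float32)); print(nm,ce[i].round(),np.round(r[0],1),np.round(r[1],1),round(r[2],1))
br=((hsv[...,1]<60)&(hsv[...,2]>170)).astype(np.uint8)
top=lambda a:((W[...,2]>a)&(s["d"]>0)).astype(np.uint8)
rect("cap_large",br,(290,180,345,235),.049)
rect("sink_sq",br&top(.033),(375,35,465,115),.040)
rect("sink_nar",br&top(.033),(395,160,485,225),.042)
rect("sink_sq_d",top(.033),(375,35,465,115),.040)
rect("sink_nar_d",top(.033),(395,160,485,225),.042)
rect("tr_d",top(.036)&(hsv[...,2]<95),(130,105,215,175),.042)
z=cv2.resize(p[100:180,125:220],None,fx=5,fy=5,interpolation=cv2.INTER_CUBIC);cv2.imwrite("pics/w1z.png",z)
```

```text
cap_large [316. 211.] [661.9  -3.7] [30.9 33.3] 5.6
sink_sq [422.  76.] [563.6 117.2] [40.6 40.4] 65.5
sink_nar [445. 197.] [678.5 124.3] [22.6 52.1] 15.6
sink_sq_d [421.  76.] [563.8 116.5] [41.7 41. ] 66.1
sink_nar_d [443. 196.] [677.1 123.2] [25.5 53.6] 14.9
tr_d [166. 144.] [ 565.4 -129.3] [45.  18.3] 13.7
```

View pics/w1z.png

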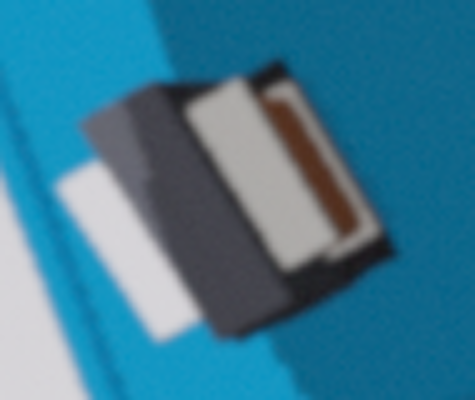

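```bash
python3 -m inch '[[0,0.07,0.85,0,0,0,-0.8],[0,0,0.85,0,0,0,-0.8],[0,0,0.85,0,0,0,-0.8],[0,0,0.85,0,0,0,-0.8],[0,0,0.85,0,0,0,-0.8],[0,0,0.85,0,0,0,-0.8],[0,0,0.85,0,0,0,-0.8],[0,0,0.85,0,0,0,-0.8]]';python3 -m inch '[[0,0,0.6,0,0,0,-0.8],[0,0,0.6,0,0,0,-0.8],[0,0,0.4,0,0,0,-0.8],[0,0,0.2,0,0,0,-0.8],[0,0,0,0,0,0,-0.8],[0,0,0,0,0,0,1],[0,0,0,0,0,0,1],[0,0,0,0,0,0,1]]'; python3 st.py
```

```text
clock: 4.2
eef_pos: [0.6614, -0.0042, 0.0607]
tool_rot: [0.783, 0.622, 0.0, 0.0]
ft_force: [-0.3, 0.2, 0.3]
grip_width: 0.0769
clock: 5.0
eef_pos: [0.6625, -0.0045, 0.0179]
tool_rot: [0.783, 0.622, 0.001, 0.001]
ft_force: [-0.8, -0.5, -0.1]
grip_width: 0.0385
clk 5.00 tcp [662.5  -4.5  17.9] psi 76.9 F [-0.8 -0.5 -0.1] w 38.5 q [-0.01  0.71  0.17  1.03 -0.    0.22]
```

```bash
python3 -m inch '[[0,0,-0.4,0,0,0,1],[0,0,-0.9,0,0,0,1],[0,0,-0.9,0,0,0,1],[0,0,-0.9,0,0,0,1],[0,0,-0.9,0,0,0,1],[0,0,-0.5,0,0,0,1],[-0.4,-0.06,0,0,0,0,1],[-0.9,-0.14,0,0,0,0,1]]';python3 -m inch '[[-0.9,-0.14,0,0,0,0,1],[-0.9,-0.14,0,0,0,0,1],[-0.9,-0.14,0,0,0,0,1],[-0.9,-0.14,0,0,0,0,1],[-0.9,-0.14,0,0,0,0,1],[-0.9,-0.14,0,0,0,0,1],[-0.9,-0.14,0,0,0,0,1],[-0.9,-0.14,0,0,0,0,1]]'; python3 -m inch '[[-0.9,-0.14,0,0,0,0,1],[-0.9,-0.14,0,0,0,0,1],[-0.9,-0.14,0,0,0,0,1],[-0.9,-0.14,0,0,0,0,1],[-0.5,-0.08,0,0,0,0,1],[0,0,0,0,0,0,1],[0,0,0,0,0,0,1],[0,0,0,0,0,0,1]]'; python3 st.py 543 -300 18
python3 - <<'E'
from h import *
from workcell import bot
snap(bot,"wrist","w2")
E
```

```text
clock: 5.8
eef_pos: [0.6492, -0.0342, 0.1285]
tool_rot: [0.782, 0.623, 0.0, 0.0]
ft_force: [-0.8, -0.2, -1.7]
grip_width: 0.0385
clock: 6.6
eef_pos: [0.5793, -0.205, 0.1272]
tool_rot: [0.783, 0.622, -0.001, -0.001]
ft_force: [-0.0, -0.4, -0.5]
grip_width: 0.0384
clock: 7.4
eef_pos: [0.5426, -0.2991, 0.1285]
tool_rot: [0.783, 0.622, 0.0, -0.0]
ft_force: [-0.0, -0.6, -0.8]
grip_width: 0.0385
clk 7.40 tcp [ 542.6 -299.1  128.5] psi 77.0 F [-0.  -0.6 -0.8] w 38.5 q [-0.5   0.53  0.17  1.21  0.   -0.28]
shift mm tool x -0.8 y 0.6 z 110.5 | units x -0.032 y 0.026 z 4.422
```

View pics/w2.png

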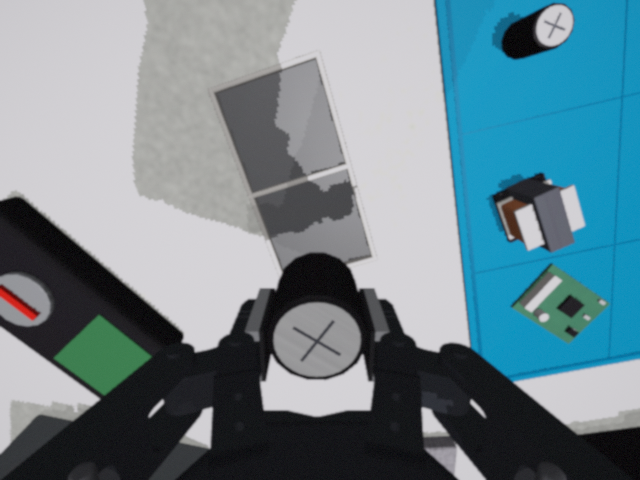

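Run:
```python
from h import *
s=load("w2");p=s["p"];hsv=cv2.cvtColor(p,cv2.COLOR_BGR2HSV);W=cloud(s)
c=ray(s,[[214,93],[318,54],[372,257]],.010)*1000; print(c.round(1), "len",np.linalg.norm(c[0]-c[1]),np.linalg.norm(c[1]-c[2]))
u=(c[2]-c[1])/np.linalg.norm(c[2]-c[1]); a=(c[0]+c[1])/2; print("near",a+u*42,"far",a+u*122,np.degrees(np.arctan2(u[1],u[0])))
print("cap_small",ray(s,[[553,25]],.042)*1000)
z=(W[...,2]>.036)&(s["d"]>0)&(hsv[...,2]<110); m=np.zeros(z.shape,bool); m[165:265,485:595]=z[165:265,485:595]
k,l,st,ce=cv2.connectedComponentsWithStats(m.astype(np.uint8)); i=1+np.argmax(st[1:,4]); v,uu=np.nonzero(l==i)
print(cv2.minAreaRect((ray(s,np.c_[uu,v],.042)*1000).astype(np.float32)))
```

```text
[[ 427.4 -346.9]
 [ 419.9 -268.9]
 [ 577.5 -259. ]] len 78.32731759064406 157.9100783372224
near [ 465.5658496  -305.27656485] far [ 545.40636374 -300.22757456] 3.6184778192534828
cap_small [[ 441.48373469 -131.06163033]]
((563.024169921875, -133.61180114746094), (47.39210510253906, 21.082902908325195), 14.434442520141602)
```

```bash
python3 -m inch '[[0,0,0.5,0,0,0,1],[0,0,0.8,0,0,0,1],[0,0,0.8,0,0,0,1],[0,0,0.8,0,0,0,1],[0,0,0.7,0,0,0,1],[0,0,0.5,0,0,0,1],[0,0,0.22,0,0,0,1],[0,0,0.06,0,0,0,1]]';python3 st.py 543 -300 17.5;python3 -m inch '[[0,0,0,0,0,0,1],[0,0,0.05,0,0,0,1],[0,0,0,0,0,0,-0.4],[0,0,0,0,0,0,-0.4],[0,0,0,0,0,0,-0.4],[0,0,-0.4,0,0,0,-0.4],[0,0,-0.9,0,0,0,-0.4],[0,0,-0.9,0,0,0,-0.4]]'; python3 st.py 564 116.5 130 -24
```

```text
clock: 8.25
eef_pos: [0.542, -0.2995, 0.0184]
tool_rot: [0.783, 0.622, -0.0, -0.001]
ft_force: [-0.4, 1.1, -0.8]
grip_width: 0.0387
clk 8.25 tcp [ 542.  -299.5   18.4] psi 76.9 F [-0.4  1.1 -0.8] w 38.7 q [-0.5   0.63  0.03  0.97  0.   -0.28]
shift mm tool x -0.2 y 1.1 z 0.9 | units x -0.009 y 0.042 z 0.036
clock: 9.05
eef_pos: [0.542, -0.2999, 0.0739]
tool_rot: [0.783, 0.622, -0.0, -0.0]
ft_force: [0.8, 0.1, -0.1]
grip_width: 0.0597
clk 9.05 tcp [ 542.  -299.9   73.9] psi 76.9 F [ 0.8  0.1 -0.1] w 59.7 q [-0.51  0.58  0.09  1.09  0.   -0.28]
turn units total wz 0.560
shift mm tool x -149.3 y -389.4 z -56.1 | units x -5.972 y -15.574 z -2.242
```

```bash
python3 -m inch '[[0,0,-0.9,0,0,0.046,-0.6],[0,0,-0.9,0,0,0.047,-0.6],[0,0,-0.9,0,0,0.047,-0.6],[0,0,0,0,0,0.047,-0.6],[0,0,0,0,0,0.047,-0.6],[0,0,0,0,0,0.047,-0.6],[0,0,0,0,0,0.047,-0.6],[0,0,0,0,0,0.047,-0.6]]';python3 -m inch '[[0,0,0,0,0,0.047,-0.6],[0,0,0,0,0,0.047,-0.6],[0,0,0,0,0,0.047,-0.6],[0,0,0,0,0,0.044,-0.6],[0,0,0,0,0,0,-0.6],[-0.2,-0.5,0,0,0,0,-0.6],[-0.37,-0.97,0,0,0,0,-0.6],[-0.37,-0.97,0,0,0,0,-0.6]]';python3 -m inch '[[-0.37,-0.97,0,0,0,0,-0.6],[-0.37,-0.97,0,0,0,0,-0.6],[-0.37,-0.97,0,0,0,0,-0.6],[-0.37,-0.97,0,0,0,0,-0.6],[-0.37,-0.97,0,0,0,0,-0.6],[-0.37,-0.97,0,0,0,0,-0.6],[-0.37,-0.97,0,0,0,0,-0.6],[-0.37,-0.97,0,0,0,0,-0.6]]'; python3 st.py 564 116.5 130
```

```text
clock: 9.85
eef_pos: [0.5424, -0.3001, 0.1416]
tool_rot: [0.997, 0.079, 0.0, 0.0]
ft_force: [-0.2, -0.5, 1.1]
grip_width: 0.068
clock: 10.65
eef_pos: [0.5454, -0.2336, 0.1407]
tool_rot: [0.978, -0.206, 0.0, -0.0]
ft_force: [0.2, -0.1, 0.1]
grip_width: 0.0684
clock: 11.45
eef_pos: [0.5561, -0.0255, 0.141]
tool_rot: [0.979, -0.206, 0.0, -0.0]
ft_force: [0.4, -0.0, -0.0]
grip_width: 0.0682
clk 11.45 tcp [556.1 -25.5 141. ] psi -23.7 F [ 0.4 -0.  -0. ] w 68.2 q [-0.05  0.4  -0.    1.16  0.    1.94]
shift mm tool x -49.9 y -133.1 z 11.0 | units x -1.997 y -5.325 z 0.439
```

```bash
python3 -m inch '[[-0.37,-0.97,0,0,0,0,-0.6],[-0.37,-0.97,0,0,0,0,-0.6],[-0.37,-0.97,0,0,0,0,-0.6],[-0.37,-0.97,0,0,0,0,-0.6],[-0.37,-0.97,0,0,0,0,-0.6],[-0.1,-0.2,0,0,0,0,-0.6],[0,0,0,0,0,0,-0.6],[0,0,0,0,0,0,-0.6]]'; python3 st.py 564 116.5 17.5 -24;  python3 - <<'E'
from h import *
from workcell import bot
snap(bot,"wrist","w3")
E
```

```text
clock: 12.25
eef_pos: [0.5627, 0.1074, 0.1407]
tool_rot: [0.978, -0.207, -0.0, 0.0]
ft_force: [-0.4, -0.6, 0.5]
grip_width: 0.068
clk 12.25 tcp [562.7 107.4 140.7] psi -23.9 F [-0.4 -0.6  0.5] w 68.0 q [ 0.19  0.44  0.04  1.18 -0.    2.18]
turn units total wz 0.001
shift mm tool x -2.5 y -8.8 z 123.2 | units x -0.102 y -0.353 z 4.926
```

View pics/w3.png

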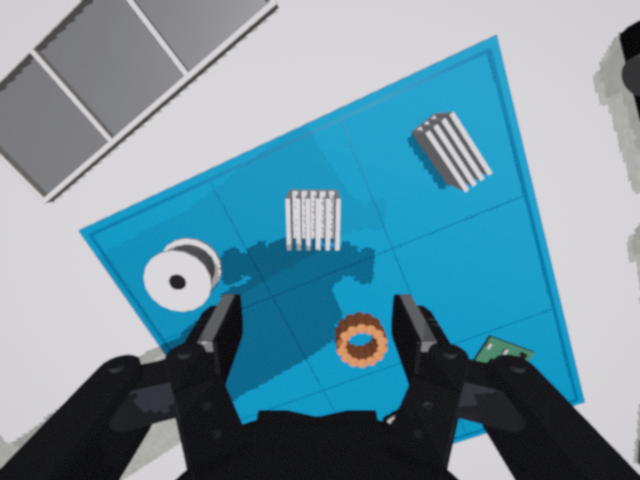

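```bash
python3 -m inch '[[-0.1,-0.35,0.4,0,0,0,-0.6],[0,0,0.9,0,0,0,-0.6],[0,0,0.9,0,0,0,-0.6],[0,0,0.9,0,0,0,-0.6],[0,0,0.7,0,0,0,-0.6],[0,0,0.5,0,0,0,-0.6],[0,0,0.4,0,0,0,-0.6],[0,0,0.22,0,0,0,-0.6]]';python3 st.py 564 116.5 17.5;python3 -m inch '[[0,0,0,0,0,0,-0.6],[0,0,0,0,0,0,1],[0,0,0,0,0,0,1],[0,0,0,0,0,0,1],[0,0,0,0,0,0,1],[0,0,-0.4,0,0,0,1],[0,0,-0.9,0,0,0,1],[0,0,-0.9,0,0,0,1]]'; python3 st.py 465 -305.5 130
```

```text
clock: 13.1
eef_pos: [0.5641, 0.1165, 0.0166]
tool_rot: [0.978, -0.207, -0.0, 0.0]
ft_force: [-0.7, 0.2, 0.4]
grip_width: 0.0681
clk 13.10 tcp [564.1 116.5  16.6] psi -23.9 F [-0.7  0.2  0.4] w 68.1 q [ 0.2   0.56 -0.1   0.9   0.    2.19]
shift mm tool x -0.1 y 0.1 z -0.9 | units x -0.004 y 0.003 z -0.038
clock: 13.9
eef_pos: [0.5634, 0.1165, 0.0728]
tool_rot: [0.978, -0.207, -0.001, 0.0]
ft_force: [0.4, -0.7, -1.5]
grip_width: 0.0386
clk 13.90 tcp [563.4 116.5  72.8] psi -23.9 F [ 0.4 -0.7 -1.5] w 38.6 q [ 0.2   0.5  -0.04  1.03 -0.    2.19]
shift mm tool x 81.1 y 425.7 z -57.2 | units x 3.242 y 17.029 z -2.289
```

```bash
python3 -m inch '[[0,0,-0.9,0,0,0,1],[0,0,-0.9,0,0,0,1],[0,0,-0.4,0,0,0,1],[0.1,0.5,0,0,0,0,1],[0.18,0.95,0,0,0,0,1],[0.18,0.95,0,0,0,0,1],[0.18,0.95,0,0,0,0,1],[0.18,0.95,0,0,0,0,1]]';python3 -m inch '[[0.18,0.95,0,0,0,0,1],[0.18,0.95,0,0,0,0,1],[0.18,0.95,0,0,0,0,1],[0.18,0.95,0,0,0,0,1],[0.18,0.95,0,0,0,0,1],[0.18,0.95,0,0,0,0,1],[0.18,0.95,0,0,0,0,1],[0.18,0.95,0,0,0,0,1]]'; python3 -m inch '[[0.18,0.95,0,0,0,0,1],[0.18,0.95,0,0,0,0,1],[0.18,0.95,0,0,0,0,1],[0.18,0.95,0,0,0,0,1],[0.18,0.95,0,0,0,0,1],[0.05,0.3,0,0,0,0,1],[0,0,0,0,0,0,1],[0,0,0,0,0,0,1]]'; python3 st.py 465 -305.5 16
python3 - <<'E'
from h import *
from workcell import bot
snap(bot,"wrist","w4")
E
```

```text
clock: 14.7
eef_pos: [0.5377, 0.0084, 0.1258]
tool_rot: [0.978, -0.207, -0.002, 0.001]
ft_force: [0.2, -1.0, -0.9]
grip_width: 0.039
clock: 15.5
eef_pos: [0.4933, -0.1793, 0.1259]
tool_rot: [0.978, -0.207, -0.002, -0.0]
ft_force: [0.9, -0.2, -1.3]
grip_width: 0.0384
clock: 16.3
eef_pos: [0.4653, -0.3024, 0.1267]
tool_rot: [0.978, -0.207, -0.001, -0.001]
ft_force: [-0.1, 0.2, -0.5]
grip_width: 0.0389
clk 16.30 tcp [ 465.3 -302.4  126.7] psi -23.9 F [-0.1  0.2 -0.5] w 38.9 q [-0.58  0.41 -0.03  1.13  0.    1.41]
shift mm tool x 1.0 y 2.9 z 110.7 | units x 0.039 y 0.117 z 4.429
```

View pics/w4.png

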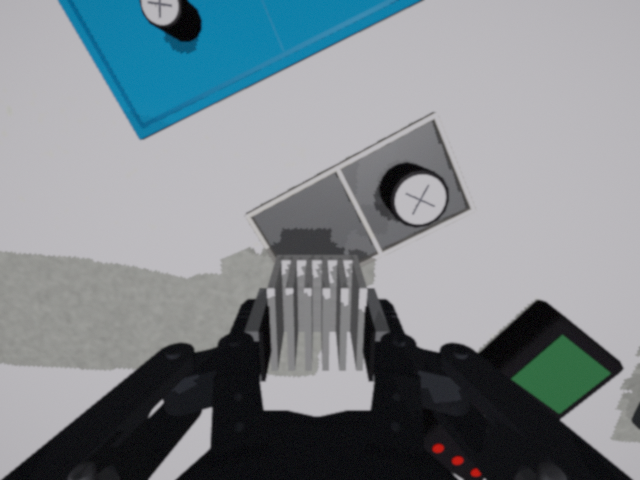

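```bash
python3 -m inch '[[0.04,0.1,0.5,0,0,0,1],[0,0,0.8,0,0,0,1],[0,0,0.8,0,0,0,1],[0,0,0.8,0,0,0,1],[0,0,0.7,0,0,0,1],[0,0,0.5,0,0,0,1],[0,0,0.25,0,0,0,1],[0,0,0.05,0,0,0,1]]';python3 st.py 465 -305.5 16;python3 -m inch '[[0,0,0.02,0,0,0,1],[0,0,0.02,0,0,0,1],[0,0,0,0,0,0,-0.35],[0,0,0,0,0,0,-0.35],[0,0,0,0,0,0,-0.35],[0,0,-0.4,0,0,0,-0.35],[0,0,-0.9,0,0,0,-0.35],[0,0,-0.9,0,0,0,-0.35]]'; python3 st.py 442.5 -131 130
```

```text
clock: 17.15
eef_pos: [0.4656, -0.3051, 0.0178]
tool_rot: [0.978, -0.207, -0.001, -0.0]
ft_force: [-3.9, 2.8, 11.2]
grip_width: 0.0389
clk 17.15 tcp [ 465.6 -305.1   17.8] psi -23.9 F [-3.9  2.8 11.2] w 38.9 q [-0.58  0.53 -0.16  0.88  0.    1.41]
shift mm tool x -0.4 y 0.6 z 1.8 | units x -0.016 y 0.025 z 0.072
clock: 17.95
eef_pos: [0.4657, -0.3057, 0.0723]
tool_rot: [0.978, -0.207, -0.0, -0.0]
ft_force: [0.4, -0.9, 1.1]
grip_width: 0.0576
clk 17.95 tcp [ 465.7 -305.7   72.3] psi -23.9 F [ 0.4 -0.9  1.1] w 57.6 q [-0.58  0.47 -0.1   1.   -0.    1.41]
shift mm tool x -92.0 y -150.3 z -57.7 | units x -3.680 y -6.013 z -2.308
```

```bash
python3 -m inch '[[0,0,-0.9,0,0,0,-0.5],[0,0,-0.9,0,0,0,-0.5],[-0.3,-0.5,-0.4,0,0,0,-0.5],[-0.6,-0.97,0,0,0,0,-0.5],[-0.6,-0.97,0,0,0,0,-0.5],[-0.6,-0.97,0,0,0,0,-0.5],[-0.6,-0.97,0,0,0,0,-0.5],[-0.6,-0.97,0,0,0,0,-0.5]]';python3 -m inch '[[-0.4,-0.65,0,0,0,0,-0.5],[0,0,0,0,0,0,-0.5],[0,0,0,0,0,0,-0.5],[0,0,0,0,0,0,-0.5],[0,0,0,0,0,0,-0.5],[0,0,0,0,0,0,-0.5],[0,0,0,0,0,0,-0.5],[0,0,0,0,0,0,-0.5]]';python3 st.py 442.5 -131 16
python3 - <<'E'
from h import *
from workcell import bot
snap(bot,"wrist","w5");snap(bot,"side","d5");snap(bot,"scene","s5")
a=cv2.imread("pics/w5.png");b=cv2.imread("pics/d5.png")[310:450,350:540];c=cv2.imread("pics/s5.png")[130:240,180:290]
cv2.imwrite("pics/t5.png",np.hstack([cv2.resize(b,(420,309)),cv2.resize(c,(309,309))]))
s=load("w5");print(s["R"].round(3))
E
```

```text
clock: 18.75
eef_pos: [0.4437, -0.1481, 0.1264]
tool_rot: [0.978, -0.207, -0.0, -0.0]
ft_force: [1.0, 0.7, 0.7]
grip_width: 0.0643
clock: 19.55
eef_pos: [0.4421, -0.1316, 0.1265]
tool_rot: [0.978, -0.207, -0.0, -0.0]
ft_force: [-0.3, -0.3, 0.2]
grip_width: 0.0641
clk 19.55 tcp [ 442.1 -131.6  126.5] psi -23.9 F [-0.3 -0.3  0.2] w 64.1 q [-0.29  0.24 -0.28  1.05 -0.    1.7 ]
shift mm tool x 0.1 y -0.7 z 110.5 | units x 0.006 y -0.027 z 4.418
[[ 0.914 -0.406 -0.   ]
 [-0.385 -0.867  0.317]
 [-0.129 -0.289 -0.949]]
```

View pics/w5.png

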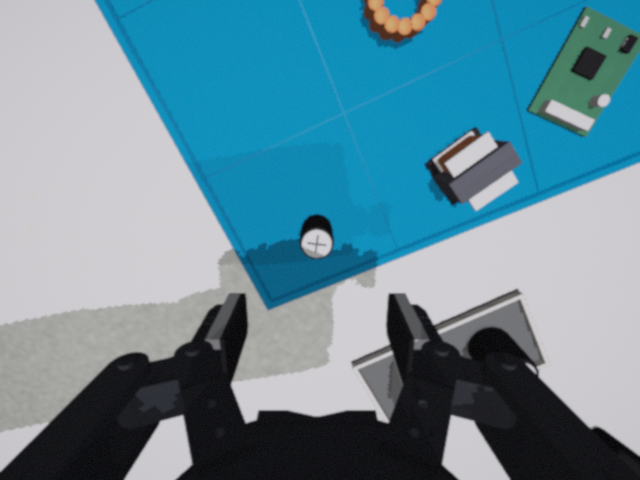

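View pics/t5.png

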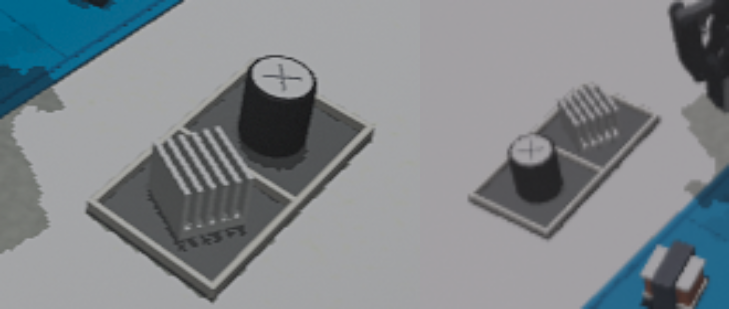

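```bash
cat > chk.py <<'E'
import sys
from h import *
# chk: name, x,y mm, zmin
for n in sys.argv[1].split(","):
    s=load(n);W=cloud(s)
    for a in sys.argv[2:]:
        x,y=map(float,a.split(","))
        m=(np.hypot(W[...,0]-x/1000,W[...,1]-y/1000)<.045)&(s["d"]>0)&(W[...,2]>.022)&(W[...,2]<.07)
        z=W[...,2][m]; zt=np.percentile(z,95); T=W[m&(W[...,2]>zt-.004)]
        k=np.linalg.lstsq(np.c_[T[:,:2]-T[:,:2].mean(0),np.ones(len(T))],T[:,2],rcond=None)[0]
        r=cv2.minAreaRect((T[:,:2]*1000).astype(np.float32))
        print(n,a,"ztop %.1f"%(zt*1000),"rect",np.round(r[0],1),np.round(r[1],1),round(r[2],1),"slope",k[:2].round(2))
E
python3 chk.py s5,d5 465,-305 543,-300
```

```text
s5 465,-305 ztop 39.9 rect [ 466. -305.] [43.4 41.7] 63.2 slope [0.01 0.01]
s5 543,-300 ztop 49.5 rect [ 542.1 -297.7] [39.1 36.6] 62.3 slope [ 0.02 -0.  ]
d5 465,-305 ztop 41.0 rect [ 466.1 -307. ] [43.1 41.8] 66.7 slope [-0.    0.01]
d5 543,-300 ztop 50.6 rect [ 541.2 -301.1] [40.4 39.1] 12.9 slope [0.01 0.01]
```

```bash
python3 -m inch '[[0,0,0.4,0,0,0,-0.5],[0,0,0.9,0,0,0,-0.5],[0,0,0.9,0,0,0,-0.5],[0,0,0.8,0,0,0,-0.5],[0,0,0.6,0,0,0,-0.5],[0,0,0.5,0,0,0,-0.5],[0,0,0.25,0,0,0,-0.5],[0,0,0,0,0,0,-0.5]]';python3 st.py 442.5 -131 17.5;python3 -m inch '[[0,0,0,0,0,0,1],[0,0,0,0,0,0,1],[0,0,0,0,0,0,1],[0,0,0,0,0,0,1],[0,0,0,0,0,0,1],[0,0,-0.4,0,0,0,1],[0,0,-0.9,0,0,0,1],[0,0,-0.9,0,0,0,1]]'; python3 st.py 397 268 130
```

```text
clock: 20.5
eef_pos: [0.4411, -0.1309, 0.0166]
tool_rot: [0.978, -0.207, -0.001, -0.0]
ft_force: [0.2, 0.1, -0.3]
grip_width: 0.064
clk 20.50 tcp [ 441.1 -130.9   16.6] psi -23.9 F [ 0.2  0.1 -0.3] w 64.0 q [-0.29  0.38 -0.42  0.77  0.    1.7 ]
shift mm tool x 1.3 y -0.5 z -0.9 | units x 0.053 y -0.018 z -0.035
clock: 21.3
eef_pos: [0.4414, -0.131, 0.0734]
tool_rot: [0.978, -0.207, -0.001, -0.0]
ft_force: [0.3, -0.1, -0.7]
grip_width: 0.0232
clk 21.30 tcp [ 441.4 -131.    73.4] psi -23.9 F [ 0.3 -0.1 -0.7] w 23.2 q [-0.29  0.3  -0.36  0.91 -0.    1.7 ]
shift mm tool x -202.3 y -346.8 z -56.6 | units x -8.093 y -13.872 z -2.265
```

```bash
python3 -m inch '[[0,0,-0.9,0,0,0,1],[0,0,-0.9,0,0,0,1],[0,0,-0.4,0,0,0,1],[-0.3,-0.5,0,0,0,0,1],[-0.54,-0.925,0,0,0,0,1],[-0.54,-0.925,0,0,0,0,1],[-0.54,-0.925,0,0,0,0,1],[-0.54,-0.925,0,0,0,0,1]]';python3 -m inch '[[-0.54,-0.925,0,0,0,0,1],[-0.54,-0.925,0,0,0,0,1],[-0.54,-0.925,0,0,0,0,1],[-0.54,-0.925,0,0,0,0,1],[-0.54,-0.925,0,0,0,0,1],[-0.54,-0.925,0,0,0,0,1],[-0.54,-0.925,0,0,0,0,1],[-0.54,-0.925,0,0,0,0,1]]';python3 -m inch '[[-0.54,-0.925,0,0,0,0,1],[-0.54,-0.925,0,0,0,0,1],[-0.25,-0.4,0,0,0,0,1],[0,0,0,0,0,0,1],[0,0,0,0,0,0,1],[0,0,0,0,0,0,1],[0,0,0,0,0,0,1],[0,0,0,0,0,0,1]]';python3 st.py 397 268 16
python3 - <<'E'
from h import *
from workcell import bot
snap(bot,"wrist","w6")
E
```

```text
clock: 22.1
eef_pos: [0.4267, -0.0085, 0.1264]
tool_rot: [0.978, -0.207, -0.002, 0.0]
ft_force: [0.8, -0.1, -0.3]
grip_width: 0.023
clock: 22.9
eef_pos: [0.4026, 0.2038, 0.1263]
tool_rot: [0.978, -0.207, -0.001, 0.001]
ft_force: [0.2, 0.1, 0.2]
grip_width: 0.0232
clock: 23.7
eef_pos: [0.3973, 0.2667, 0.1279]
tool_rot: [0.978, -0.208, 0.0, 0.0]
ft_force: [-0.2, -0.2, 0.2]
grip_width: 0.0231
clk 23.70 tcp [397.3 266.7 127.9] psi -24.0 F [-0.2 -0.2  0.2] w 23.1 q [ 0.59  0.27 -0.24  1.06 -0.    2.58]
shift mm tool x -0.8 y -1.0 z 111.9 | units x -0.034 y -0.042 z 4.476
```

View pics/w6.png

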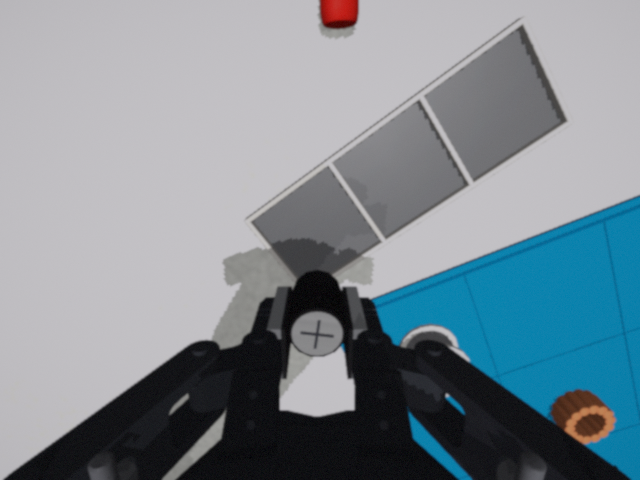

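```bash
python3 - <<'E'
from h import *
s=load("w6"); c=ray(s,[[247,220],[522,18],[568,121]],.010)*1000; print(c.round(1)); 
L=np.linalg.norm(c[1]-c[0]);u=(c[1]-c[0])/L;w=np.linalg.norm(c[2]-c[1]);v=(c[2]-c[1])/w; print(L,w)
m=c[0]+u*L/2+v*w/2
for k in(-80,0,80): print((m+u*k).round(1))
E
python3 -m inch '[[-0.03,-0.04,0.5,0,0,0,1],[0,0,0.8,0,0,0,1],[0,0,0.8,0,0,0,1],[0,0,0.8,0,0,0,1],[0,0,0.7,0,0,0,1],[0,0,0.4,0,0,0,1],[0,0,0.25,0,0,0,1],[0,0,0.1,0,0,0,1]]';python3 st.py 397 268 16.5
```

```text
[[349.6 296.6]
 [583.2 346.5]
 [598.9 268. ]]
238.91360096472124 79.9894460054605
[396.  265.6]
[474.2 282.3]
[552.5 299. ]
clock: 24.55
eef_pos: [0.3969, 0.2685, 0.0188]
tool_rot: [0.978, -0.207, -0.0, 0.0]
ft_force: [-0.4, -0.2, -0.7]
grip_width: 0.0231
clk 24.55 tcp [396.9 268.5  18.8] psi -23.9 F [-0.4 -0.2 -0.7] w 23.1 q [ 0.59  0.41 -0.37  0.79 -0.    2.58]
shift mm tool x 0.3 y 0.5 z 2.3 | units x 0.011 y 0.019 z 0.093
```

```bash
python3 -m inch '[[0,0,0.04,0,0,0,1],[0,0,0.03,0,0,0,1],[0,0,0.0,0,0,0,1],[0,0,0,0,0,0,-0.1],[0,0,0,0,0,0,-0.1],[0,0,0,0,0,0,-0.1],[0,0,-0.4,0,0,0,-0.1],[0,0,-0.9,0,0,0,-0.1]]';python3 st.py 678 124 130 15
```

```text
clock: 25.35
eef_pos: [0.3954, 0.2677, 0.0491]
tool_rot: [0.978, -0.207, -0.001, 0.002]
ft_force: [-0.2, 0.1, 0.1]
grip_width: 0.0468
clk 25.35 tcp [395.4 267.7  49.1] psi -23.9 F [-0.2  0.1  0.1] w 46.8 q [ 0.6   0.36 -0.34  0.87 -0.    2.58]
turn units total wz -0.216
shift mm tool x 235.8 y 212.0 z -80.9 | units x 9.430 y 8.478 z -3.235
```

```bash
python3 -m inch '[[0,0,-0.8,0,0,-0.043,-0.1],[0,0,-0.9,0,0,-0.043,-0.1],[0,0,-0.9,0,0,-0.043,-0.1],[0,0,-0.6,0,0,-0.043,-0.1],[0,0,0,0,0,-0.043,-0.1],[0.4,0.36,0,0,0,0,-0.1],[0.9,0.81,0,0,0,0,-0.1],[0.9,0.81,0,0,0,0,-0.1]]';python3 -m inch '[[0.9,0.81,0,0,0,0,-0.1],[0.9,0.81,0,0,0,0,-0.1],[0.9,0.81,0,0,0,0,-0.1],[0.9,0.81,0,0,0,0,-0.1],[0.9,0.81,0,0,0,0,-0.1],[0.9,0.81,0,0,0,0,-0.1],[0.9,0.81,0,0,0,0,-0.1],[0.7,0.63,0,0,0,0,-0.1]]'; python3 -m inch '[[0.2,0.2,0,0,0,0,-0.1],[0,0,0,0,0,0,-0.1],[0,0,0,0,0,0,-0.1],[0,0,0,0,0,0,-0.1],[0,0,0,0,0,0,-0.1],[0,0,0,0,0,0,-0.1],[0,0,0,0,0,0,-0.1],[0,0,0,0,0,0,-0.1]]';python3 st.py 678 124 17 15
python3 - <<'E'
from h import *
from workcell import bot
snap(bot,"wrist","w7")
E
```

```text
clock: 26.15
eef_pos: [0.4636, 0.2342, 0.13]
tool_rot: [0.992, 0.128, 0.0, 0.0]
ft_force: [-0.6, 0.9, 0.0]
grip_width: 0.0466
clock: 26.95
eef_pos: [0.6737, 0.1251, 0.1291]
tool_rot: [0.992, 0.126, -0.0, 0.0]
ft_force: [-0.3, -0.3, 0.2]
grip_width: 0.0469
clock: 27.75
eef_pos: [0.678, 0.124, 0.13]
tool_rot: [0.992, 0.129, 0.0, -0.0]
ft_force: [0.8, -0.3, 0.8]
grip_width: 0.047
clk 27.75 tcp [678. 124. 130.] psi 14.8 F [ 0.8 -0.3  0.8] w 47.0 q [0.18 0.68 0.42 1.32 0.   1.49]
turn units total wz -0.001
shift mm tool x -0.0 y -0.0 z 113.0 | units x -0.001 y -0.002 z 4.520
```

View pics/w7.png

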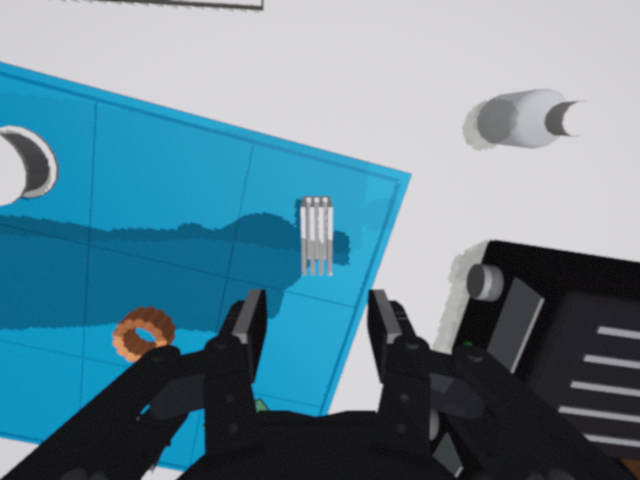

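Run:
```python
from h import *
for n in("scene0","side0"):
    s=load(n);W=cloud(s);m=(s["d"]>0)&(W[...,2]>.06)&(W[...,2]<.25)&(W[...,0]>.5)&(W[...,0]<.95)&(abs(W[...,1])<.35)
    P=W[m];print(n,len(P),P[:,0].min(),np.percentile(P[:,0],1),P[:,2].max(), P[np.argsort(P[:,0])[:5]].round(3).tolist())
```

```text
scene0 11230 0.7815191455684272 0.7960635929578818 0.10619764173577292 [[0.782, 0.249, 0.06], [0.782, 0.247, 0.062], [0.782, 0.24, 0.084], [0.783, 0.248, 0.061], [0.783, 0.242, 0.086]]
side0 7175 0.7760755383955793 0.7862819575926324 0.10563847947787618 [[0.776, 0.241, 0.061], [0.777, 0.236, 0.066], [0.778, 0.24, 0.061], [0.778, 0.237, 0.064], [0.779, 0.231, 0.061]]
```

```bash
python3 -m inch '[[0,0,0.4,0,0,0,-0.1],[0,0,0.9,0,0,0,-0.1],[0,0,0.9,0,0,0,-0.1],[0,0,0.8,0,0,0,-0.1],[0,0,0.7,0,0,0,-0.1],[0,0,0.5,0,0,0,-0.1],[0,0,0.28,0,0,0,-0.1],[0,0,0,0,0,0,-0.1]]';python3 st.py 678 124 17;python3 -m inch '[[0,0,0,0,0,0,1],[0,0,0,0,0,0,1],[0,0,0,0,0,0,1],[0,0,0,0,0,0,1],[0,0,0,0,0,0,1],[0,0,-0.4,0,0,0,1],[0,0,-0.9,0,0,0,1],[0,0,-0.9,0,0,0,1]]'; python3 st.py 475 283 130
```

```text
clock: 28.6
eef_pos: [0.6773, 0.1236, 0.0164]
tool_rot: [0.992, 0.129, -0.001, 0.0]
ft_force: [0.8, -1.3, 0.6]
grip_width: 0.0469
clk 28.60 tcp [677.3 123.6  16.4] psi 14.8 F [ 0.8 -1.3  0.6] w 46.9 q [ 0.18  0.76  0.27  1.08 -0.    1.49]
shift mm tool x 0.8 y -0.3 z -0.6 | units x 0.031 y -0.010 z -0.026
clock: 29.4
eef_pos: [0.677, 0.1235, 0.0725]
tool_rot: [0.992, 0.129, -0.002, 0.0]
ft_force: [-0.4, -0.7, -0.3]
grip_width: 0.0209
clk 29.40 tcp [677.  123.5  72.5] psi 14.8 F [-0.4 -0.7 -0.3] w 20.9 q [0.18 0.71 0.34 1.2  0.   1.49]
shift mm tool x -154.6 y -205.8 z -57.5 | units x -6.183 y -8.232 z -2.302
```

```bash
python3 -m inch '[[0,0,-0.9,0,0,0,1],[0,0,-0.9,0,0,0,1],[0,0,-0.5,0,0,0,1],[-0.3,-0.4,0,0,0,0,1],[-0.7,-0.93,0,0,0,0,1],[-0.7,-0.93,0,0,0,0,1],[-0.7,-0.93,0,0,0,0,1],[-0.7,-0.93,0,0,0,0,1]]';python3 -m inch '[[-0.7,-0.93,0,0,0,0,1],[-0.7,-0.93,0,0,0,0,1],[-0.7,-0.93,0,0,0,0,1],[-0.7,-0.93,0,0,0,0,1],[-0.3,-0.4,0,0,0,0,1],[0,0,0,0,0,0,1],[0,0,0,0,0,0,1],[0,0,0,0,0,0,1]]'; python3 st.py 475 283 16.5
python3 - <<'E'
from h import *
from workcell import bot
snap(bot,"wrist","w8")
E
```

```text
clock: 30.2
eef_pos: [0.5754, 0.2038, 0.1297]
tool_rot: [0.992, 0.129, -0.001, 0.0]
ft_force: [-0.1, -0.3, -0.8]
grip_width: 0.0211
clock: 31.0
eef_pos: [0.4767, 0.2826, 0.1302]
tool_rot: [0.992, 0.128, 0.0, 0.0]
ft_force: [0.0, -0.6, -1.1]
grip_width: 0.0209
clk 31.00 tcp [476.7 282.6 130.2] psi 14.7 F [ 0.  -0.6 -1.1] w 20.9 q [ 0.54  0.41 -0.03  1.13 -0.    1.85]
shift mm tool x -1.6 y -0.8 z 113.7 | units x -0.064 y -0.032 z 4.550
```

View pics/w8.png

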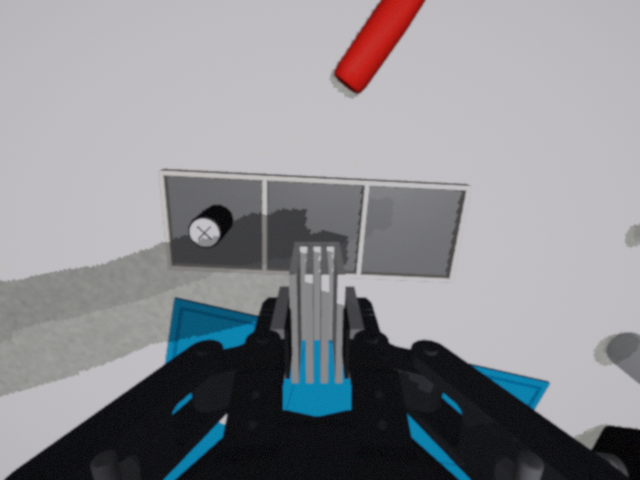

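```bash
python3 -m inch '[[-0.06,-0.03,0.5,0,0,0,1],[0,0,0.8,0,0,0,1],[0,0,0.8,0,0,0,1],[0,0,0.8,0,0,0,1],[0,0,0.7,0,0,0,1],[0,0,0.5,0,0,0,1],[0,0,0.25,0,0,0,1],[0,0,0.08,0,0,0,1]]';python3 st.py 475 283 16.5
```

```text
clock: 31.85
eef_pos: [0.4741, 0.2832, 0.0189]
tool_rot: [0.992, 0.128, -0.0, 0.0]
ft_force: [-0.7, -0.1, -0.3]
grip_width: 0.0208
clk 31.85 tcp [474.1 283.2  18.9] psi 14.8 F [-0.7 -0.1 -0.3] w 20.8 q [ 0.54  0.52 -0.17  0.88 -0.    1.85]
shift mm tool x 0.8 y 0.4 z 2.4 | units x 0.031 y 0.016 z 0.097
```

```bash
python3 -m inch '[[0,0,0.04,0,0,0,1],[0,0,0.03,0,0,0,1],[0,0,0.02,0,0,0,1],[0,0,0,0,0,0,0.1],[0,0,0,0,0,0,0.1],[0,0,0,0,0,0,0.1],[0,0,-0.4,0,0,0,0.1],[0,0,-0.9,0,0,0,0.1]]';python3 st.py 564.5 -131.5 140 14
```

```text
clock: 32.65
eef_pos: [0.4725, 0.2827, 0.0488]
tool_rot: [0.992, 0.129, -0.002, 0.001]
ft_force: [0.4, -0.1, -1.0]
grip_width: 0.0387
clk 32.65 tcp [472.5 282.7  48.8] psi 14.8 F [ 0.4 -0.1 -1. ] w 38.7 q [ 0.54  0.49 -0.14  0.95 -0.    1.85]
turn units total wz 0.004
shift mm tool x -11.0 y 424.2 z -91.2 | units x -0.439 y 16.967 z -3.646
```

```bash
python3 -m inch '[[0,0,-0.8,0,0,0.004,0.1],[0,0,-0.9,0,0,0,0.1],[0,0,-0.9,0,0,0,-0.4],[0,0,-0.9,0,0,0,-0.4],[0,0,-0.2,0,0,0,-0.4],[0,0.5,0,0,0,0,-0.4],[-0.03,0.97,0,0,0,0,-0.4],[-0.03,0.97,0,0,0,0,-0.4]]';python3 -m inch '[[-0.03,0.97,0,0,0,0,-0.4],[-0.03,0.97,0,0,0,0,-0.4],[-0.03,0.97,0,0,0,0,-0.4],[-0.03,0.97,0,0,0,0,-0.4],[-0.03,0.97,0,0,0,0,-0.4],[-0.03,0.97,0,0,0,0,-0.4],[-0.03,0.97,0,0,0,0,-0.4],[-0.03,0.97,0,0,0,0,-0.4]]'; python3 -m inch '[[-0.03,0.97,0,0,0,0,-0.4],[-0.03,0.97,0,0,0,0,-0.4],[-0.03,0.97,0,0,0,0,-0.4],[-0.03,0.97,0,0,0,0,-0.4],[-0.03,0.97,0,0,0,0,-0.4],[0,0.8,0,0,0,0,-0.4],[0,0.2,0,0,0,0,-0.4],[0,0,0,0,0,0,-0.4]]';python3 st.py 564.5 -131.5 17.5 14
python3 - <<'E'
from h import *
from workcell import bot
snap(bot,"wrist","w9");snap(bot,"scene","s9");snap(bot,"side","d9")
E
python3 chk.py s9,d9 397,268 475,283
```

```text
clock: 33.45
eef_pos: [0.4866, 0.2226, 0.1407]
tool_rot: [0.992, 0.123, -0.001, 0.001]
ft_force: [-0.9, -0.7, -0.1]
grip_width: 0.0593
clock: 34.25
eef_pos: [0.5276, 0.0325, 0.1406]
tool_rot: [0.993, 0.122, -0.002, 0.0]
ft_force: [0.9, -0.3, 0.2]
grip_width: 0.0598
clock: 35.05
eef_pos: [0.5597, -0.1091, 0.141]
tool_rot: [0.993, 0.122, -0.001, -0.0]
ft_force: [-0.1, -0.0, -0.1]
grip_width: 0.0595
clk 35.05 tcp [ 559.7 -109.1  141. ] psi 14.0 F [-0.1 -0.  -0.1] w 59.5 q [-0.19  0.43  0.04  1.18  0.    1.13]
turn units total wz -0.000
shift mm tool x -0.7 y 22.9 z 123.5 | units x -0.029 y 0.915 z 4.938
s9 397,268 ztop 43.1 rect [399.  268.8] [23.7 22.5] 12.2 slope [0.03 0.01]
s9 475,283 ztop 42.8 rect [475.7 284.5] [24.8 51.9] 14.2 slope [ 0.01 -0.01]
d9 397,268 ztop 43.2 rect [397.4 267. ] [25.8 22.6] 61.1 slope [0.03 0.03]
d9 475,283 ztop 42.8 rect [475.8 282.5] [26.  53.5] 13.5 slope [ 0.01 -0.  ]
```

View pics/w9.png

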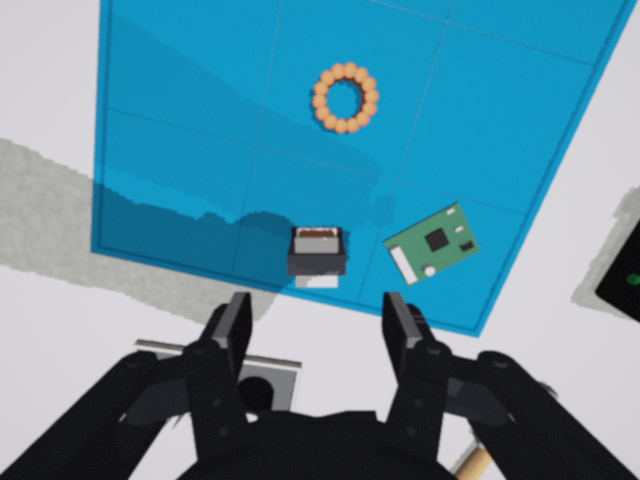

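View pics/s9.png

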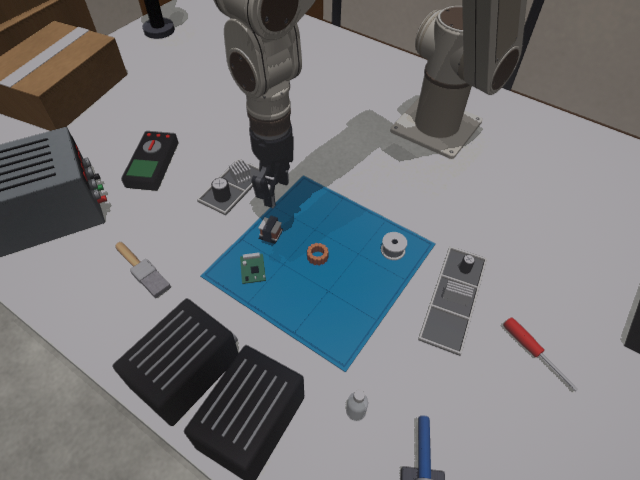

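Run:
```python
from h import *
s=load("w9");W=cloud(s);hsv=cv2.cvtColor(s["p"],cv2.COLOR_BGR2HSV)
m=np.zeros((480,640),np.uint8);m[220:295,280:355]=((W[...,2]>.0385)&(s["d"]>0)&(hsv[...,2]<110)&(hsv[...,1]<110))[220:295,280:355]
m=cv2.morphologyEx(m,cv2.MORPH_OPEN,np.ones((3,3)))
k,l,st,ce=cv2.connectedComponentsWithStats(m);i=1+np.argmax(st[1:,4]);v,u=np.nonzero(l==i)
print(st[i],cv2.minAreaRect((ray(s,np.c_[u,v],.042)*1000).astype(np.float32)))
z=s["p"][210:300,270:365];cv2.imwrite("pics/w9z.png",cv2.resize(z,None,fx=5,fy=5,interpolation=cv2.INTER_CUBIC))
```

```text
[ 288  253   58   22 1206] ((564.7938842773438, -130.2657928466797), (44.37531280517578, 17.65605926513672), 14.015928268432617)
```

View pics/w9z.png

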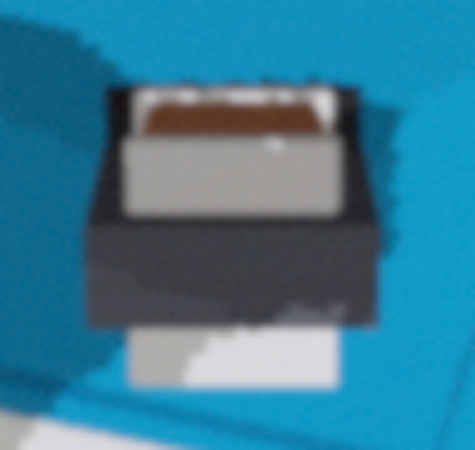

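```bash
python3 -m inch '[[0,0.87,0.2,0,0,0,-0.4],[0,0,0.7,0,0,0,-0.4],[0,0,0.9,0,0,0,-0.4],[0,0,0.9,0,0,0,-0.4],[0,0,0.9,0,0,0,-0.4],[0,0,0.7,0,0,0,-0.4],[0,0,0.4,0,0,0,-0.4],[0,0,0.18,0,0,0,-0.4]]';python3 st.py 564.8 -130.3 17.5;python3 -m inch '[[0,0,0,0,0,0,-0.4],[0,0,0,0,0,0,1],[0,0,0,0,0,0,1],[0,0,0,0,0,0,1],[0,0,0,0,0,0,1],[0,0,-0.3,0,0,0,1],[0,0,-0.8,0,0,0,1],[0,0,-0.9,0,0,0,1]]'; python3 st.py 553 300 130
```

```text
clock: 36.0
eef_pos: [0.5653, -0.1284, 0.0193]
tool_rot: [0.992, 0.123, -0.001, -0.0]
ft_force: [-0.7, -0.2, -1.0]
grip_width: 0.0598
clk 36.00 tcp [ 565.3 -128.4   19.3] psi 14.1 F [-0.7 -0.2 -1. ] w 59.8 q [-0.22  0.57 -0.09  0.92  0.    1.1 ]
shift mm tool x -0.9 y 1.7 z 1.8 | units x -0.037 y 0.069 z 0.073
clock: 36.8
eef_pos: [0.5645, -0.1291, 0.0695]
tool_rot: [0.992, 0.122, -0.002, -0.001]
ft_force: [0.5, -0.8, -2.6]
grip_width: 0.0445
clk 36.80 tcp [ 564.5 -129.1   69.5] psi 14.1 F [ 0.5 -0.8 -2.6] w 44.5 q [-0.22  0.51 -0.03  1.03 -0.    1.1 ]
shift mm tool x 93.1 y -419.1 z -60.5 | units x 3.725 y -16.762 z -2.420
```

```bash
python3 -m inch '[[0,0,-0.9,0,0,0,1],[0,0,-0.9,0,0,0,1],[0,0,-0.6,0,0,0,1],[0.1,-0.4,0,0,0,0,1],[0.2,-0.88,0,0,0,0,1],[0.2,-0.88,0,0,0,0,1],[0.2,-0.88,0,0,0,0,1],[0.2,-0.88,0,0,0,0,1]]';python3 -m inch '[[0.2,-0.88,0,0,0,0,1],[0.2,-0.88,0,0,0,0,1],[0.2,-0.88,0,0,0,0,1],[0.2,-0.88,0,0,0,0,1],[0.2,-0.88,0,0,0,0,1],[0.2,-0.88,0,0,0,0,1],[0.2,-0.88,0,0,0,0,1],[0.2,-0.88,0,0,0,0,1]]'; python3 -m inch '[[0.2,-0.88,0,0,0,0,1],[0.2,-0.88,0,0,0,0,1],[0.2,-0.88,0,0,0,0,1],[0.2,-0.88,0,0,0,0,1],[0.2,-0.88,0,0,0,0,1],[0.2,-0.88,0,0,0,0,1],[0,-0.4,0,0,0,0,1],[0,-0.1,0,0,0,0,1]]';python3 st.py 553 300 18.5
python3 - <<'E'
from h import *
from workcell import bot
snap(bot,"wrist","w10")
E
```

```text
clock: 37.6
eef_pos: [0.5626, -0.0273, 0.1286]
tool_rot: [0.992, 0.123, -0.002, -0.0]
ft_force: [0.2, 0.4, -2.3]
grip_width: 0.0444
clock: 38.4
eef_pos: [0.5585, 0.1529, 0.1285]
tool_rot: [0.992, 0.123, -0.002, 0.0]
ft_force: [0.9, -0.2, -2.3]
grip_width: 0.0446
clock: 39.2
eef_pos: [0.5525, 0.3, 0.1288]
tool_rot: [0.992, 0.124, -0.001, 0.0]
ft_force: [-0.8, -0.5, -1.9]
grip_width: 0.0444
clk 39.20 tcp [552.5 300.  128.8] psi 14.2 F [-0.8 -0.5 -1.9] w 44.4 q [0.5  0.55 0.2  1.22 0.   1.82]
shift mm tool x 0.5 y 0.2 z 110.3 | units x 0.019 y 0.006 z 4.412
```

View pics/w10.png

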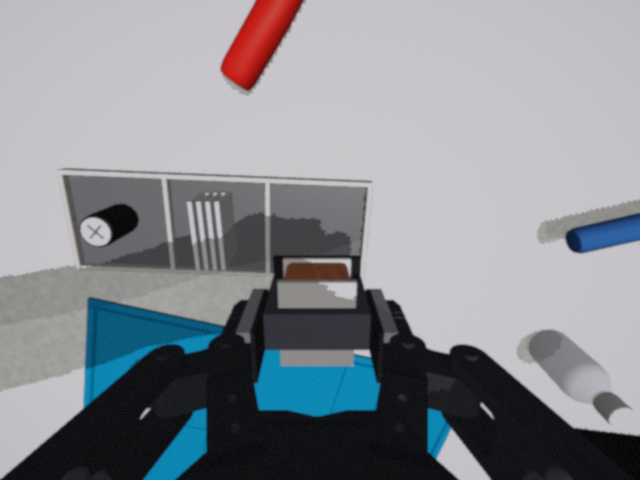

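```bash
python3 -m inch '[[0,0,0.5,0,0,0,1],[0,0,0.8,0,0,0,1],[0,0,0.8,0,0,0,1],[0,0,0.8,0,0,0,1],[0,0,0.7,0,0,0,1],[0,0,0.4,0,0,0,1],[0,0,0.25,0,0,0,1],[0,0,0.05,0,0,0,1]]';python3 st.py 553 300 18.5
```

```text
clock: 40.05
eef_pos: [0.5537, 0.2983, 0.022]
tool_rot: [0.993, 0.122, -0.001, 0.0]
ft_force: [-0.4, -0.2, -2.7]
grip_width: 0.0449
clk 40.05 tcp [553.7 298.3  22. ] psi 14.0 F [-0.4 -0.2 -2.7] w 44.9 q [ 0.49  0.65  0.07  0.99 -0.    1.82]
shift mm tool x -0.3 y -1.9 z 3.5 | units x -0.011 y -0.074 z 0.139
```

```bash
python3 -m inch '[[0,0,0.05,0,0,0,1],[0,0,0.04,0,0,0,1],[0,0,0.04,0,0,0,1],[0,0,0,0,0,0,1],[0,0,0,0,0,0,1],[0,0,0,0,0,0,1],[0,0,0,0,0,0,1],[0,0,0,0,0,0,1]]';python3 st.py 553 300 18.5
```

```text
clock: 40.85
eef_pos: [0.5546, 0.2994, 0.0206]
tool_rot: [0.992, 0.123, 0.001, -0.0]
ft_force: [-1.2, -0.9, 6.1]
grip_width: 0.0449
clk 40.85 tcp [554.6 299.4  20.6] psi 14.1 F [-1.2 -0.9  6.1] w 44.9 q [0.5  0.65 0.07 0.99 0.   1.82]
shift mm tool x -1.5 y -0.9 z 2.1 | units x -0.058 y -0.037 z 0.085
```

```bash
python3 -m inch '[[0,0,0,0,0,0,-0.35],[0,0,0,0,0,0,-0.35],[0,0,0,0,0,0,-0.35],[0,0,0,0,0,0,-0.35],[0,0,-0.3,0,0,0,-0.35],[0,0,-0.9,0,0,0,-0.35],[0,0,-0.9,0,0,0,-0.35],[0,0,-0.9,0,0,0,-0.35]]';python3 -m inch '[[0,0,-0.9,0,0,0,-0.35],[0,0,-0.9,0,0,0,-0.35],[0,0.9,-0.4,0,0,0,-0.35],[0,0.9,0,0,0,0,-0.35],[0,0.9,0,0,0,0,-0.35],[0,0.9,0,0,0,0,-0.35],[0,0.9,0,0,0,0,-0.35],[0,0.9,0,0,0,0,-0.35]]'; python3 -m inch '[[0,0.9,0,0,0,0,-0.35],[0,0.5,0,0,0,0,-0.35],[0,0,0,0,0,0,-0.35],[0,0,0,0,0,0,-0.35],[0,0,0,0,0,0,-0.35],[0,0,0,0,0,0,-0.35],[0,0,0,0,0,0,-0.35],[0,0,0,0,0,0,-0.35]]'
python3 - <<'E'
from h import *
from workcell import bot
for n in("wrist","scene","side"): snap(bot,n,n[0]+"11")
b=cv2.imread("pics/s11.png");a=cv2.imread("pics/scene0.png")
def cr(p,x,y,w,h): return cv2.resize(p[y:y+h,x:x+w],(400,300))
d=cv2.imread("pics/s11.png");
side=cv2.imread("pics/s11.png")
E
python3 st.py; ls pics | grep 11
```

```text
clock: 41.65
eef_pos: [0.5539, 0.299, 0.0957]
tool_rot: [0.992, 0.122, -0.0, 0.0]
ft_force: [-0.2, -0.9, -0.0]
grip_width: 0.0578
clock: 42.45
eef_pos: [0.587, 0.1672, 0.1502]
tool_rot: [0.992, 0.122, 0.0, -0.0]
ft_force: [-0.8, -0.4, 0.7]
grip_width: 0.0577
clock: 43.25
eef_pos: [0.5952, 0.1347, 0.1496]
tool_rot: [0.992, 0.123, -0.0, -0.0]
ft_force: [-0.2, -0.6, 0.7]
grip_width: 0.0577
clk 43.40 tcp [595.3 134.4 149.5] psi 14.1 F [-0.8 -0.3 -0.2] w 57.7 q [0.22 0.5  0.17 1.24 0.   1.55]
s11.npz
s11.png
w11.npz
w11.png
```

```bash
python3 - <<'E'
from h import *
from workcell import bot
snap(bot,"scene","sc12")
a=cv2.imread("pics/sc12.png")[150:360,180:500];b=cv2.imread("pics/s11.png")[170:450,120:540]
cv2.imwrite("pics/fin.png",np.vstack([cv2.resize(a,(440,289)),cv2.resize(b,(440,293))]))
E
python3 chk.py sc12,s11,w11 397,268 475,283 553,300; python3 chk.py sc12,s11 465,-305 543,-300;  python3 chk.py scene0,sc12,side0,s11 444,115 555,-10
```

```text
sc12 397,268 ztop 42.8 rect [398.3 269.3] [20.7 22.8] 42.4 slope [-0.   -0.06]
sc12 475,283 ztop 42.4 rect [475.3 284.4] [24.8 51.3] 14.7 slope [0.02 0.  ]
sc12 553,300 ztop 42.7 rect [555.9 300.5] [47.2 27.5] 17.1 slope [ 0.01 -0.03]
s11 397,268 ztop 43.2 rect [396.8 266.1] [24.6 22.1] 50.9 slope [0.01 0.04]
s11 475,283 ztop 43.0 rect [476.2 282.3] [26.3 55.5] 13.8 slope [ 0.01 -0.  ]
s11 553,300 ztop 42.7 rect [556.  296.8] [50.9 32.1] 28.7 slope [-0.    0.03]
sc12 465,-305 ztop 39.8 rect [ 466.5 -304.7] [44.2 40.7] 65.2 slope [-0.02  0.01]
sc12 543,-300 ztop 49.5 rect [ 542.7 -298. ] [38.5 37.9] 4.4 slope [-0.01 -0.01]
s11 465,-305 ztop 41.1 rect [ 466.  -307.6] [42.6 42. ] 67.4 slope [-0.  0.]
s11 543,-300 ztop 50.5 rect [ 541.1 -301.3] [38.8 39.3] 88.2 slope [0.02 0.01]
scene0 444,115 ztop 38.0 rect [444.4 116.5] [53.6 52.4] 32.3 slope [0.   0.01]
scene0 555,-10 ztop 27.9 rect [556.8  -8.4] [45.  43.2] 35.3 slope [0.01 0.  ]
sc12 444,115 ztop 38.1 rect [444.2 118.8] [52.7 49.2] 14.6 slope [ 0.01 -0.  ]
sc12 555,-10 ztop 27.5 rect [556.9  -8.3] [46.1 43.1] 34.6 slope [ 0. -0.]
si
[... 396 characters left out ...]
percentile(z,95); T=W[m&(W[...,2]>zt-.004)]
                      ~~~~~~~~~~~~~^^^^^^
    return _quantile_unchecked(
        a, q, axis, out, overwrite_input, method, keepdims, weights)
    return _ureduce(a,
                    func=_quantile_ureduce_func,
    ...<5 lines>...
                    overwrite_input=overwrite_input,
                    method=method)
    r = func(a, **kwargs)
    result = _quantile(arr,
                       quantiles=q,
    ...<2 lines>...
                       out=out,
                       weights=wgt)
    slices_having_nans = np.isnan(arr[-1, ...])
                                  ~~~^^^^^^^^^
IndexError: index -1 is out of bounds for axis 0 with size 0
```

View pics/fin.png

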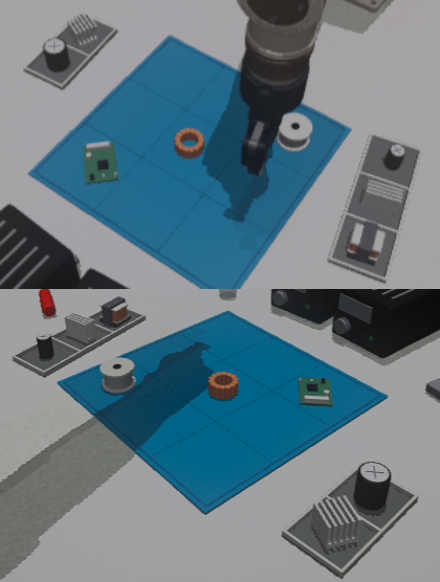

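View pics/w11.png

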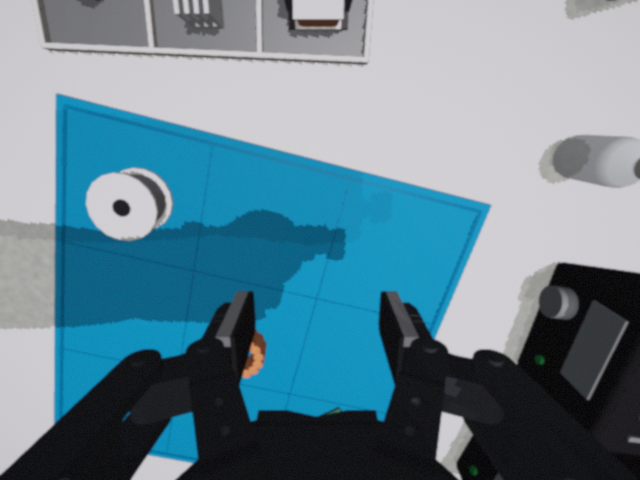

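All five parts stand in their own compartments, and the ring coil, reel and board haven't moved.

```bash
python3 -c "
from workcell import bot
print(bot.job_done())"
```

```text
the job is handed in; nothing more can be done
None
```

Both kits are made up, and I handed the job in at about 43.5 s of the 120 s.

- **Two-compartment tray:** it holds the large capacitor and the square heatsink.
- **Three-compartment tray:** it holds the small capacitor, the narrow heatsink and the transformer, in that order from the robot outwards.

**Last checks:**
- **Placing:** in the final scene and side pictures all five parts stand upright in their own compartments. Their measured tops are level, within about 2.5 mm of the expected heights and within about 3 mm of the compartment centres.
- **Parts left alone:** the coil and reel measured within about 1 mm of where they started. The one exception is the final scene view of the reel, 2.3 mm off, where the gripper was partly in front of it. I compared the board by eye only, and it looked unmoved.
- **Gripper:** it is open and clear of everything, about 15 cm above the mat.

**What disagreed:**
- The scene and side cameras differed by about 4 mm across the table, so I used their average and refined most parts with the wrist camera.
- The square heatsink and the transformer touched the tray floor 2–3 mm earlier than worked out, at about 11 N and 6 N. Both still measured level afterwards.
- My last depth check on the wrist picture failed with an error, because the tray parts were largely out of its view.

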